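# Square up a bonding stack in the corner jig, weight it and start the timer

## Task

Stack all the loose aluminium plates lying on the bench flat on top of one another in the corner jig, each pushed home against both corner fences (its long edge against the two fence blocks with the gap between them, its short edge against the single block). When the stack is square, lift the hold-down weight up and off its fork hook, stand it upright on the middle of the stack, and only then press the timer's button fully down to start the cure. Leave the other tools and parts on the bench where they are.

Things in the scene. Friction and masses are not known exactly. Their poses are not given: they have to be found in the camera images.
- jig: squaring jig fixed to the bench: aluminium base 170 (x) x 210 (y) x 10 mm, origin at the centre of its underside, z up, yaw within 0.25 rad. Three dark steel fence blocks stand 52 mm above the base top along its +x side (two blocks: the long fence) and its -y side (one block: the short fence). Its -x and +y sides are open, bare base
- long_fence (a point): on the base top, in the middle of the inner face of the long fence (jig x = +55, y = -35 mm). Its two blocks, 14 mm thick, reach from 27 to 55 mm to either side of this point along y; the 54 mm gap between them lets a finger through and is clear behind. Axes as the jig's
- short_fence (a point): on the base top, in the middle of the inner face of the short fence (jig x = +22.5, y = -90 mm), a block 45 mm long in x, 14 mm thick, lying to -y of this point. Axes as the jig's
- jig_seat (a point): on the jig base's top face, 10 mm above the bench: the middle of the footprint of a plate squared against both fences (jig x = +25, y = -35 mm); axes as the jig's. A squared plate has its 60 mm side along jig x and its 110 mm side along jig y, either way round, and its origin above this point
- plate0: bare aluminium plate, 60 x 110 x 10 mm, 0.14 to 0.22 kg, lying flat and loose on the bench at the start (3 or all 4 of them are there); origin at the centre of its underside, x along its 60 mm side, y along its 110 mm side, z up
- plate1: bare aluminium plate, 60 x 110 x 10 mm, 0.14 to 0.22 kg, lying flat and loose on the bench at the start (3 or all 4 of them are there); origin at the centre of its underside, x along its 60 mm side, y along its 110 mm side, z up
- plate2: bare aluminium plate, 60 x 110 x 10 mm, 0.14 to 0.22 kg, lying flat and loose on the bench at the start (3 or all 4 of them are there); origin at the centre of its underside, x along its 60 mm side, y along its 110 mm side, z up
- plate3: bare aluminium plate, 60 x 110 x 10 mm, 0.14 to 0.22 kg, lying flat and loose on the bench at the start (3 or all 4 of them are there); origin at the centre of its underside, x along its 60 mm side, y along its 110 mm side, z up
- hook: fork hook fixed to the bench: grey foot 130 (x) x 110 (y) x 12 mm, reaching from x = -35 to 95 mm; post at x = 50 to 70 mm, 156 mm tall; two level steel prongs (6 mm thick, 25 mm between centres, tops 153 mm up) from the post to x = -34 mm, tips turned up to 164 mm. Origin on the bench under the hanging weight; the fork is open to its -x; yaw -0.4 to 0.2 rad
- hook_rest (a point): midway between the prongs, at the height of their tops, where the weight hangs at the start; axes as the hook's (the open end to -x)
- weight: hold-down weight, 0.4 to 0.65 kg, 84 mm tall: steel disc 56 mm across, 26 mm high, 12 mm stem, black round knob 40 mm across from 60 mm up. Origin: centre of the disc's underside, z up. It hangs by the knob's underside, stem between the prongs: lift it 14 to 25 mm to clear the tips (30 mm or more jams the disc under the prongs), then draw it out to hook -x by 75 mm
- weight_knob (a point): centre of the weight's knob, 72 mm above its foot
- timer: grey timer box 80 x 100 x 45 mm fixed to the bench, origin at the centre of its underside; round push button on top, green display beside it
- timer_btn (a joint): travel of the timer's spring button, 0 = up, 0.006 m = fully down (about 5 N)
- timer_btn_top (a point): centre of the button's top face, 28 mm across
- screwdriver: screwdriver lying on the bench; leave alone
- wrench: steel wrench lying on the bench; leave alone
- jar: closed jar, 64 mm across, 75 mm tall; leave alone
- spool: solder spool, 64 mm across, 44 mm tall; leave alone
- relay_board: relay board 55 x 75 x 20 mm; leave alone
- crimper: crimping pliers with orange grips; leave alone
Not all that is in view belongs to the job. Leave any red look-alike of the timer alone.

How it is judged:
On the way, in this order (a step that is already met when the one before it is completed fails the run):
1. all the plates present are stacked flat in the jig, squared against both fences (x of plate0 in the frame of jig_seat between -0.003 and 0.003 m and y of plate0 in the frame of jig_seat between -0.003 and 0.003 m and angle between the x axis of each of plate0, plate1, plate2, plate3 and the x axis of jig_seat, either way round below 0.035 rad and angle between each of plate0, plate1, plate2, plate3's own z axis and vertical below 0.035 rad and z of plate0 in the frame of jig_seat between -0.004 and 0.036 m and linear speed of each of plate0, plate1, plate2, plate3 below 0.02 m/s and x of plate1 in the frame of jig_seat between -0.003 and 0.003 m and y of plate1 in the frame of jig_seat between -0.003 and 0.003 m and z of plate1 in the frame of jig_seat between -0.004 and 0.036 m and x of plate2 in the frame of jig_seat between -0.003 and 0.003 m and y of plate2 in the frame of jig_seat between -0.003 and 0.003 m and z of plate2 in the frame of jig_seat between -0.004 and 0.036 m and x of plate3 in the frame of jig_seat between -0.003 and 0.003 m and y of plate3 in the frame of jig_seat between -0.003 and 0.003 m and z of plate3 in the frame of jig_seat between -0.004 and 0.036 m), for 0.2 s.
2. the weight stands upright on the middle of the stack ((contact force between weight and plate0 above 1.5 N or contact force between weight and plate1 above 1.5 N or contact force between weight and plate2 above 1.5 N or contact force between weight and plate3 above 1.5 N) and horizontal distance between weight and jig_seat below 0.02 m and angle between weight's own z axis and vertical below 0.05 rad and linear speed of weight below 0.02 m/s), for 0.2 s.
3. the timer button is pressed fully down, with the weight on the stack (value of joint timer_btn above 0.0045 m and (contact force between weight and plate0 above 1.5 N or contact force between weight and plate1 above 1.5 N or contact force between weight and plate2 above 1.5 N or contact force between weight and plate3 above 1.5 N) and horizontal distance between weight and jig_seat below 0.02 m), for 0.04 s.
At the end, for the whole second after the job is handed in: every plate present lies flat (2 degrees) in the jig within 3 mm of square contact with both fences and 2 degrees of parallel; the weight stands upright on the stack within 20 mm of its middle; the button has been let go; all at rest (all of step 1 and all of step 2 and value of joint timer_btn below 0.002 m); the robot touches nothing.
It fails at once if a tool or part that is not part of the job is shifted by more than 5 cm (distance of any of screwdriver, wrench, jar, spool, relay_board, crimper from where it was at the start of the episode above 0.05 m).
Of plate0, plate1, plate2, plate3 only 3 to 4 are there at a start; the rules pass over those that are not, and their reading is None.
At some moment in a run one of plate0, plate1, plate2, plate3 may be knocked a few centimetres aside while the robot is not near it.
It also fails if it takes over 210 s, if anything falls off the work surface, if the arm or the gripper's body presses on something with over 40 N, if the wrist force passes 120 N, or if a joint passes its speed limit or range.

## Robot

A 6-joint arm with a two-finger parallel gripper is mounted at the origin on the work surface. World frame = base frame: x ahead of the robot, y to its left, z up, the work surface at z = 0. Lengths are in m, angles in rad, forces in N, time in s.
With the tool pointing down it reaches from about 0.3 to 0.875 m from the base axis. Payload 6.4 kg.
Tool frame: the origin (TCP) lies on the centre line of the jaws, within the pads' length; the fingertips stand tip_reach ahead of it and the grasp point (between the pads) lies 2 mm behind it (tip_reach is the distance from the TCP to the fingertips, in m); z points along the fingers, y is the direction in which the jaws open and shut (so a half turn about z gives the same grasp; the last joint's range is limited). The gripper opens to 85 mm and grips with 20 to 120 N. Pads are 22 mm wide; open, the fingers measure 114 mm over their backs; the gripper's body (76 mm by 85 mm) begins 54 mm behind the grasp point. The pads swing forward as they close: fully open they stand 13 mm farther back than shut.
Start: joints at [-1.334, 0.181, 1.607, -0, 1.354, -0.206], TCP at [0.246, -0.52, 0.248] pointing down, gripper open.
Joint ranges: [-2.99, 2.99], [-0.89, 2.07], [0.3, 2.58], [-1.14, 4.28], [0, 2.63], [-3.12, 3.12]. Speed limits (rad/s): [2.57, 2.57, 3.01, 3.14, 3.14, 3.14].

## Interface

Orientations are given as a unit quaternion [w, x, y, z].
In Python, from station import * gives the robot as it stands. The module is installed in compiled form; this text tells all that it offers.
- The arm moves only by the tool arm_command, never from a script. Its arguments are lists of equal length, an entry for each row: "delta_pos": the shift along the tool's x, y, z in mm, a list of three; "yaw": the turn about the tool's z in degrees; "claw": the finger opening in mm, from 0 to 85.4. In form: {"delta_pos": [[dx, dy, dz], ...], "yaw": [yaw, ...], "claw": [claw, ...]}. A call has 1 to 20 rows; each row shifts and turns the commanded pose from where the row before left it, along the tool's axes as they then stand; what a row does not reach is not made up. A row lasts 1/8 s, in which the tool goes at most 62.5 mm and 10.7 degrees, less where a joint would pass 70% of its speed; a pose out of reach is approached as far as the arm can. A call with a gripper value outside its range is refused whole. The fingers move at their own pace and stop on an object; "newtons" is the grip in N (left out, the last holds). Time passes only in rows, so rows that do not move let the fingers close. It gives the time, the measured TCP pose, the force and the opening at its end, in the units of the state.
- get_state(): the state, without advancing time (a new reading comes with each control period).
- camera(name): name is "side" or "top" or "wrist"; returns a dict with "frame" (480x640x3 uint8, blue, green, red), "depth" (480x640 float32, m along the optical axis (not along the pixel's ray), 0 where there is no reading), "intrinsics" (3x3 intrinsics, pixels), "eye" and "orientation" of the camera in the world; the wrist camera has in their place "hand_eye" (4x4, takes a point from camera to tool coordinates, whose origin is the TCP and whose axes are the flange's). Camera axes: x right, y up, looking along -z (the intrinsics and any distortion apply to the point x, -y, -z); pixel columns grow to the right and rows downward; lengths in m; the calibration is good to about 2 mm. A picture is of the moment at which its call begins: read the wrist's pose just before it.
- hand_in(): hands the job in, once; it reports no verdict.
The state is a dict: "time_s": time; "q": joint angles; "joint_velocities": joint speeds; "tau": joint torques, N m; "position": TCP position; "orientation": TCP orientation; "ft_force": force on the tool from outside, world axes, zero at the start; "ft_torque": the same for the moment, N m; "opening": finger opening in m.
Only numpy, scipy, OpenCV 4.12 (cv2) and the standard library are available. Lean on these libraries where they do the work, as an engineer would, in place of code of your own. Each camera call takes 0.05 s, during which the arm holds its last target. There are 200 camera calls.

## Working session

There is one attempt and no reset: what is moved stays moved. The work goes in short steps, Python scripts to look and compute and a tool call to move; the robot and the scene stay as the last step left them, time stands still between calls to the robot, and variables do not carry over. Pictures are saved under pics/ and viewed, about 12 in all and at most 16, crops included, and the job is handed in when it is done.

Besides the shell and the picture viewer there is one more tool, called after ">>>" as name(argument=value, ...) on one line, values as JSON. arm_command: Moves the arm, as the interface text tells. Its arguments: {"type":"object","properties":{"delta_pos":{"type":"array"},"yaw":{"type":"array"},"claw":{"type":"array"},"newtons":{"type":"number"}},"required":["delta_pos","yaw","claw"]}

```bash
mkdir -p pics; ls; cat > h.py <<'E'
from station import *
import numpy as np, cv2
from scipy.spatial.transform import Rotation as R
def rot(q): return R.from_quat([q[1],q[2],q[3],q[0]]).as_matrix()
def snap(name):
    s=get_state(); c=camera(name)
    if 'eye' in c:
        q=np.array(c['orientation']); Rm=rot(q) if q.size==4 else q
        T=np.eye(4); T[:3,:3]=Rm; T[:3,3]=c['eye']
    else:
        T0=np.eye(4); T0[:3,:3]=rot(s['orientation']); T0[:3,3]=s['position']
        T=T0@np.array(c['hand_eye'])
    c['T']=T; return c
def cloud(c):
    K=np.array(c['intrinsics']); d=c['depth']; v,u=np.mgrid[:480,:640]
    P=np.stack([(u-K[0,2])/K[0,0]*d,-(v-K[1,2])/K[1,1]*d,-d],-1)
    W=P@c['T'][:3,:3].T+c['T'][:3,3]; W[d<=0]=np.nan; return W
def ray(c,u,v,z):
    K=np.array(c['intrinsics']); r=np.array([(u-K[0,2])/K[0,0],-(v-K[1,2])/K[1,1],-1]); r=c['T'][:3,:3]@r
    e=c['T'][:3,3]; return e+r*(z-e[2])/r[2]
def proj(c,p):
    K=np.array(c['intrinsics']); x=c['T'][:3,:3].T@(np.array(p)-c['T'][:3,3]); return K[0,0]*x[0]/-x[2]+K[0,2],K[1,1]*-x[1]/-x[2]+K[1,2]
E
python3 - <<'E'
from h import *
print({k:np.round(v,3).tolist() if not isinstance(v,str) else v for k,v in get_state().items()})
for n in ['top','side','wrist']:
    c=snap(n); cv2.imwrite(f'pics/{n}0.png',c['frame']); print(n,[k for k in c], np.round(c['T'],3).tolist(),np.array(c['intrinsics']).tolist())
    print({k:v for k,v in c.items() if k not in('frame','depth','T','intrinsics')})
    W=cloud(c); np.savez(f'/tmp/{n}0.npz',frame=c['frame'],depth=c['depth'],T=c['T'],intrinsics=c['intrinsics'])
    print(np.nanmin(W.reshape(-1,3),0),np.nanmax(W.reshape(-1,3),0))
E
```

```text
pics
{'time_s': 0.0, 'q': [-1.334, 0.182, 1.608, 0.0, 1.354, -0.206], 'joint_velocities': [0.001, 0.0, -0.001, 0.0, -0.001, 0.002], 'tau': [-0.001, -44.488, -35.134, -0.0, 0.009, 0.0], 'position': [0.246, -0.519, 0.247], 'orientation': [-0.001, 0.976, 0.22, 0.0], 'ft_force': [-0.998, 0.104, 0.08], 'ft_torque': [-0.031, -0.055, -0.011], 'opening': 0.085}
top ['frame', 'depth', 'intrinsics', 'eye', 'orientation', 'T'] [[0.004, 0.997, -0.082, 0.403], [-1.0, 0.005, 0.009, -0.062], [0.01, 0.082, 0.997, 1.498], [0.0, 0.0, 0.0, 1.0]] [[443.0929985916294, 0.0, 319.1239785719634], [0.0, 443.0929985916294, 235.0731663375837], [0.0, 0.0, 1.0]]
{'eye': array([ 0.40278857, -0.0619525 ,  1.49757513]), 'orientation': array([ 0.70796001,  0.02578147, -0.03250944, -0.70503268])}
[-0.6094438  -1.80214608 -0.78472013] [1.87140621 1.61490035 0.80758248]
side ['frame', 'depth', 'intrinsics', 'eye', 'orientation', 'T'] [[0.982, 0.147, -0.118, 0.313], [-0.189, 0.72, -0.668, -1.199], [-0.013, 0.678, 0.735, 1.365], [0.0, 0.0, 0.0, 1.0]] [[594.0299900433791, 0.0, 316.41512227464983], [0.0, 594.0299900433791, 
[... 257 characters left out ...]
, 'depth', 'intrinsics', 'hand_eye', 'T'] [[0.428, 0.861, 0.274, 0.316], [-0.904, 0.408, 0.128, -0.485], [-0.001, -0.302, 0.953, 0.373], [0.0, 0.0, 0.0, 1.0]] [[410.92125166010806, 0.0, 310.92941732215627], [0.0, 410.92125166010806, 239.0523709393499], [0.0, 0.0, 1.0]]
{'hand_eye': array([[-7.67809388e-04,  9.53068341e-01,  3.02754270e-01,
         7.73629872e-02],
       [ 9.99999591e-01,  8.76291691e-04, -2.22480080e-04,
        -7.26678277e-04],
       [-4.77339772e-04,  3.02753975e-01, -9.53068624e-01,
        -1.25553769e-01],
       [ 0.00000000e+00,  0.00000000e+00,  0.00000000e+00,
         1.00000000e+00]])}
[-0.17532746 -1.27903984 -0.57418734] [ 0.50101856 -0.222478    0.31964925]
```

View pics/top0.png

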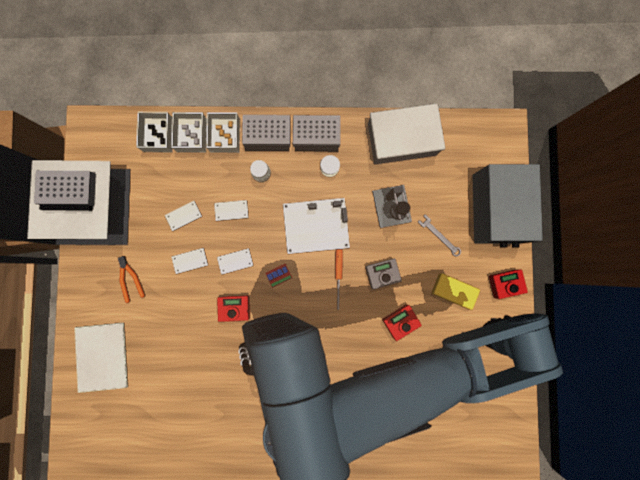

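View pics/side0.png

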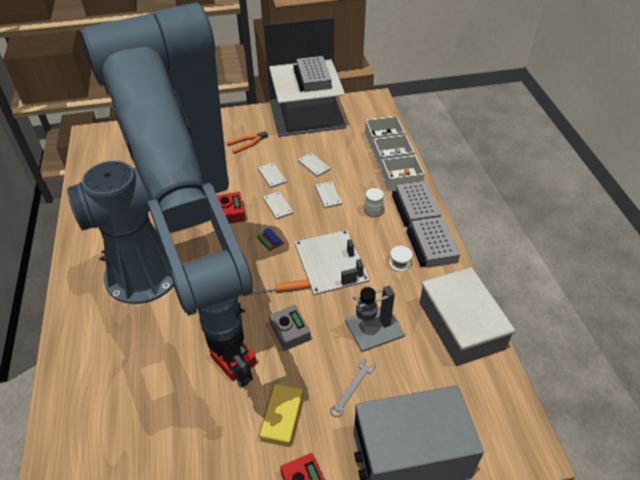

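Four plates are at top-view pixels (183,215), (231,210), (189,261) and (235,261). The jig is at (317,225), the hook and weight at (393,205), and the grey timer at (382,273); the red boxes at (233,308), (401,322) and (509,284) are look-alikes to leave alone. Next I measure them in both views.

```bash
cat > m.py <<'E'
from h import *
def rects(c,mask,z,amin,amax):
    """Contours of mask cast on plane z: (centre,size,yaw of LONG side, pixel)"""
    out=[]
    for k in cv2.findContours(mask.astype(np.uint8),cv2.RETR_EXTERNAL,cv2.CHAIN_APPROX_NONE)[0]:
        if not amin<cv2.contourArea(k)<amax: continue
        P=np.array([ray(c,u,v,z)[:2] for u,v in k[:,0]])*1000
        (cx,cy),(w,h),a=cv2.minAreaRect(P.astype(np.float32))
        if w<h: w,h,a=h,w,a+90
        a=(a+90)%180-90
        out.append((round(cx,1),round(cy,1),round(w,1),round(h,1),round(a,1),k[:,0].mean(0).round().tolist()))
    return out
def white(f):
    s=cv2.cvtColor(f,cv2.COLOR_BGR2HSV); return (s[...,1]<40)&(s[...,2]>150)
E
python3 - <<'E'
from m import *
big=None
for n in ['top','side']:
    c=dict(np.load(f'/tmp/{n}0.npz'))
    m=white(c['frame'])
    print(n); [print(r) for r in rects(c,m,.01,150,9000)]
    W=cloud(c)
    for nm,px in dict(top=dict(jig=(310,232),timer=(376,268),btn=(382,283),knob=(400,196),plate=(231,210),bench=(280,240)),side=dict(jig=(325,262),knob=(368,294),plate=(278,205),timer=(298,325)))[n].items(): print(nm,W[px[1],px[0]].round(4))
    boxes=dict(top=(270,170,440,300),side=(240,220,430,360))[n]
    x0,y0,x1,y1=boxes; im=cv2.resize(c['frame'][y0:y1,x0:x1],None,fx=4,fy=4,interpolation=cv2.INTER_CUBIC)[:600,:800]
    cv2.imwrite(f'pics/{n}crop.png',im)
E
```

```text
top
(121.7, 639.0, 205.5, 158.2, 5.8, [100.0, 357.0])
(437.2, 205.9, 108.5, 59.1, -74.4, [235.0, 261.0])
(438.4, 357.6, 109.3, 59.0, -74.4, [189.0, 261.0])
(589.6, 383.8, 107.3, 58.2, -62.6, [183.0, 216.0])
(608.9, 221.9, 108.2, 58.4, -84.2, [231.0, 210.0])
(558.4, -64.5, 209.2, 169.0, -84.2, [316.0, 225.0])
(752.4, 129.8, 54.6, 51.9, -89.6, [258.0, 168.0])
(643.3, 768.8, 264.4, 262.5, -89.7, [69.0, 200.0])
(766.9, -111.3, 65.8, 63.5, 44.8, [330.0, 165.0])
(878.2, 261.6, 105.2, 102.3, 1.1, [224.0, 136.0])
(889.9, -64.0, 158.3, 95.0, -89.6, [316.0, 129.0])
(892.1, 109.7, 154.9, 94.9, -89.6, [266.0, 129.0])
(885.1, 379.9, 119.3, 105.2, 0.4, [187.0, 130.0])
(884.3, 497.5, 119.2, 101.7, 0.4, [154.0, 134.0])
(889.9, -378.9, 236.4, 163.7, -81.6, [407.0, 130.0])
jig [ 0.536  -0.0451  0.0106]
timer [ 0.4155 -0.2617  0.0483]
btn [ 0.3672 -0.2792  0.0596]
knob [ 0.6613 -0.3515  0.0043]
plate [0.6091 0.2217 0.0123]
bench [ 0.5093  0.0565 -0.0011]
side
(536.8, -477.2, 140.2, 33.5, 49.0, [357.0, 378.0])
(895.2, -304.2, 237.7, 163.9, -81.3, [467.0, 307.0])
(769.1, -85.3, 64.9, 60.3, 74.3, [401.0, 254.0])
(1144.2, -223.8, 231.4, 64.2, 89.5, [541.0, 273.0])
(555.8, -66.8, 210.1, 170.3, -84.3, [329.0, 258.0])
(891.9, -39.8, 157.0, 98.2, -89.3, [435.0, 238.0])
(435.2, 204.1, 110.2, 60.2, -74.6, [278.0, 204.0])
(756.1, 186.8, 58.8, 53.2, 75.9, [374.0, 194.0])
(607.5, 220.4, 110.7, 59.5, -84.2, [328.0, 194.0])
(891.9, 135.1, 158.2, 98.2, -89.8, [418.0, 199.0])
(436.7, 355.5, 108.6, 60.1, -74.3, [272.0, 174.0])
(588.1, 381.7, 109.2, 59.8, -61.6, [314.0, 164.0])
(654.9, 921.4, 293.8, 267.3, 89.9, [309.0, 82.0])
jig [ 0.5372 -0.0738  0.0131]
knob [ 0.5939 -0.3362  0.1797]
plate [0.4355 0.1985 0.0104]
timer [ 0.4177 -0.3035  0.0481]
```

View pics/topcrop.png

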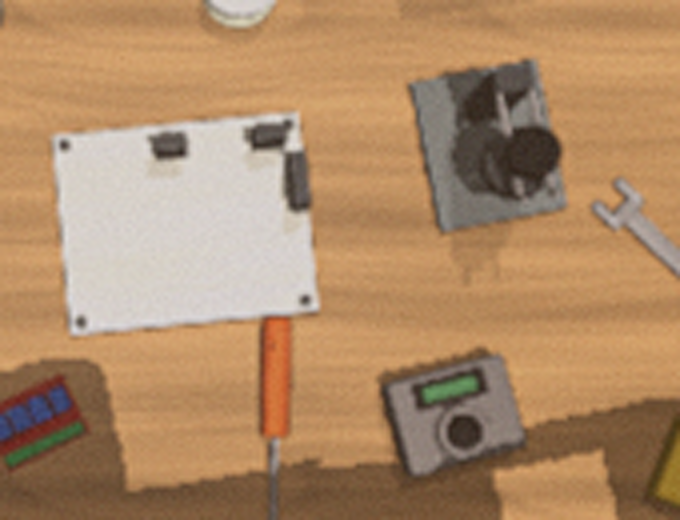

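Plates and jig match between the two views to 2 mm and have the right sizes (60x110 and 170x210). The timer meant is the only grey one, top-view pixel (382,273). I go to plate A first.

```bash
cat >> h.py <<'E'
def plan(x,y,z,ang,s=None):
    """shift (tool axes AFTER the yaw) and yaw to bring the tcp to x,y,z mm with tool y at ang deg"""
    s=s or get_state(); M=rot(s['orientation']); a=np.degrees(np.arctan2(M[1,1],M[0,1]))
    dy=-((ang-a+90)%180-90); t=np.radians(a-dy)
    ty=np.array([np.cos(t),np.sin(t),0]); tz=np.array([0,0,-1]); tx=np.cross(ty,tz)
    d=np.array([x,y,z])-np.array(s['position'])*1000
    print('pos',np.round(np.array(s['position'])*1000,1),'ang',round(a,2),'tilt',M[:,2].round(4),'t',round(s['time_s'],2),'F',np.round(s['ft_force'],1),'open',round(s['opening']*1000,1),'q6',round(s['q'][5],2))
    print('YAW',round(dy,2),'THEN',[round(v,1) for v in (d@tx,d@ty,d@tz)])
E
python3 -c "
from h import *
plan(436,205,160,15.5)"
```

```text
pos [ 246.3 -519.1  247.6] ang -64.63 tilt [-3.0e-04  1.3e-03 -1.0e+00] t 0.15 F [-0.1  0.2 -0.6] open 85.5 q6 -0.21
YAW -80.13 THEN [np.float64(647.1), np.float64(376.3), np.float64(87.6)]
```

>>> arm_command(delta_pos=[[0,0,0],[0,0,0],[0,0,0],[0,0,0],[0,0,0],[0,0,0],[0,0,0],[0,0,0]], yaw=[-10,-10,-10,-10,-10,-10,-10,-10], claw=[85,85,85,85,85,85,85,85], newtons=40)

```text
time_s: 1.15
position: [0.2463, -0.5193, 0.2479]
orientation: [-0.0, 0.604, 0.797, 0.0]
ft_force: [-0.8, -0.3, -0.6]
opening: 0.0849
```

>>> arm_command(delta_pos=[[36,21,0],[36,21,0],[36,21,0],[36,21,0],[36,21,0],[36,21,0],[36,21,0],[36,21,8],[36,21,8],[36,21,8],[36,21,8],[36,21,8],[36,21,8],[36,21,8],[36,21,8],[36,21,8],[36,21,8],[35,19,8],[0,0,0]], yaw=[0,0,0,0,0,0,0,0,0,0,0,0,0,0,0,0,0,0,0], claw=[85,85,85,85,85,85,85,85,85,85,85,85,85,85,85,85,70,70,70])

```text
time_s: 3.52
position: [0.4369, 0.2059, 0.1594]
orientation: [-0.001, 0.605, 0.796, -0.0]
ft_force: [-0.1, -0.9, 0.1]
opening: 0.07
```

```bash
python3 - <<'E'
from m import *
plan(436,205,100,15.5)
c=snap('wrist'); cv2.imwrite('pics/w1.png',c['frame'])
W=cloud(c); print(W[::60,::80,2].round(3))
for r in rects(c,white(c['frame']),.01,2000,90000): print(r)
c=snap('top'); [print('top',r) for r in rects(c,white(c['frame']),.01,400,700)]
E
```

```text
pos [436.9 205.9 159.4] ang 15.56 tilt [-1.6e-03  1.0e-04 -1.0e+00] t 3.52 F [-0.1 -0.9  0.1] open 70.0 q6 -0.08
YAW 0.06 THEN [np.float64(-0.6), np.float64(-1.1), np.float64(59.4)]
[[-0.001  0.001  0.     0.001 -0.001  0.01   0.     0.001]
 [-0.001  0.001  0.001  0.001 -0.     0.009  0.    -0.001]
 [ 0.046  0.045  0.001 -0.    -0.001  0.001  0.001 -0.   ]
 [ 0.067  0.045  0.    -0.     0.009  0.001  0.002 -0.   ]
 [ 0.045  0.045  0.    -0.     0.01   0.001 -0.     0.009]
 [ 0.001  0.     0.001  0.001  0.001  0.     0.     0.01 ]
 [ 0.001  0.002  0.182  0.    -0.     0.001 -0.    -0.   ]
 [ 0.     0.206  0.216  0.001 -0.001  0.001  0.215  0.211]]
(608.0, 223.1, 109.5, 59.6, -84.3, [550.0, 261.0])
(436.2, 207.2, 109.1, 59.7, -74.4, [315.0, 219.0])
(585.9, 360.0, 69.7, 32.4, -61.7, [612.0, 56.0])
(445.7, 328.5, 59.6, 47.2, 15.5, [380.0, 42.0])
top (589.7, 383.7, 107.3, 58.2, -62.7, [183.0, 216.0])
top (609.0, 221.9, 108.2, 58.4, -84.5, [231.0, 210.0])
top (884.4, 486.1, 121.0, 78.0, -1.0, [157.0, 133.0])
```

View pics/w1.png

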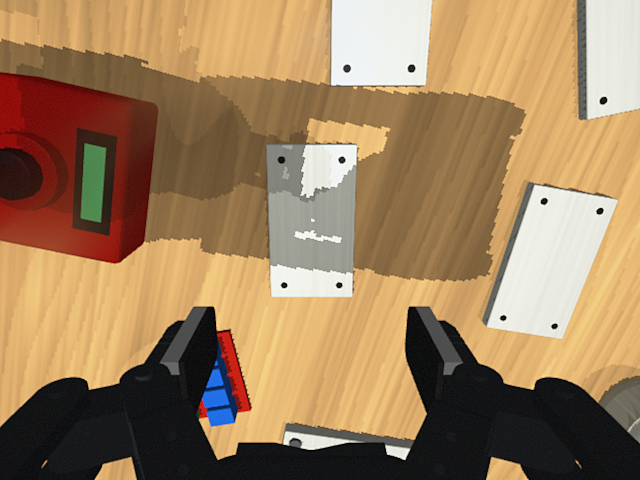

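The picture shows plate A centred between the open jaws at (315,219), and the relay board at (225,380) clear of the finger path. Next I find the fingertip height from depth.

```bash
python3 - <<'E'
from m import *
c=snap('wrist'); W=cloud(c); z=W[300:345,170:218,2]; zz=z[z>.05]; print(len(zz),np.percentile(zz,[0,2,10,50]) if len(zz) else '')
plan(436,206,20,15.6)
E
```

```text
1460 [0.15023092 0.15204723 0.15553063 0.16482504]
pos [437.1 203.5 160.1] ang 15.38 tilt [-6.e-04 -4.e-04 -1.e+00] t 3.67 F [-0.   0.1  0.4] open 69.9 q6 -0.08
YAW -0.22 THEN [np.float64(2.7), np.float64(-0.4), np.float64(140.1)]
```

>>> arm_command(delta_pos=[[0,0,40],[0,0,40],[0,0,30],[0,0,20],[0,0,10],[0,0,0],[0,0,2],[0,0,2],[0,0,0]], yaw=[0,0,0,0,0,0,0,0,0], claw=[70,70,70,70,70,70,70,70,70])

```text
time_s: 4.8
position: [0.4377, 0.2041, 0.0166]
orientation: [0.0, 0.606, 0.795, 0.0]
ft_force: [-0.5, 0.3, -0.3]
opening: 0.0697
```

```bash
cat >> h.py <<'E'
def avg(n=5):
    """mean of n readings (camera calls let time pass)"""
    S=[get_state()]
    for _ in range(n-1): camera('top'); S.append(get_state())
    s=dict(S[-1])
    for k in ('position','orientation','ft_force','opening'): s[k]=np.mean([x[k] for x in S],0)
    return s
E
python3 - <<'E'
from m import *
plan(436,206,14,15.6,avg(4))
c=snap('wrist'); W=cloud(c); z=W[290:345,170:240,2]; zz=z[np.isfinite(z)]; print(np.percentile(zz,[0,2,10,50,90]))
cv2.imwrite('pics/w2.png',c['frame'])
E
```

```text
pos [437.6 204.1  16.6] ang 15.38 tilt [ 5.e-04  1.e-04 -1.e+00] t 4.95 F [-0.6  0.2 -0.3] open 69.8 q6 -0.08
YAW -0.22 THEN [np.float64(2.3), np.float64(-1.0), np.float64(2.6)]
[-0.00159651 -0.00088722 -0.00034954  0.00962582  0.02743483]
```

View pics/w2.png

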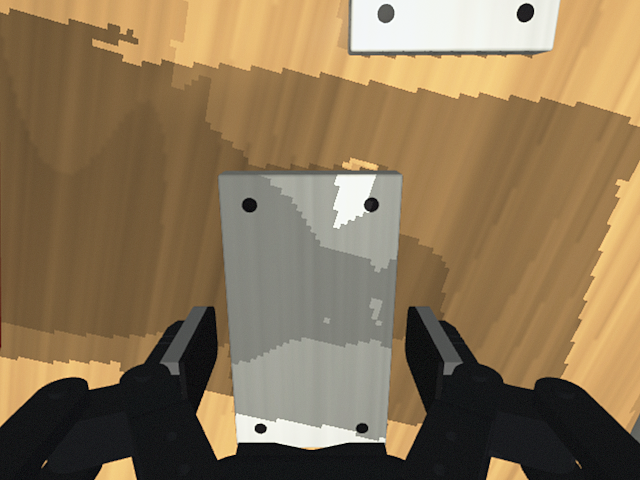

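The jaws straddle plate A, edges at columns 228 and 395 and pads at 215 and 408. I lower 3 mm more, grip and lift.

>>> arm_command(delta_pos=[[0,0,3],[0,0,0],[0,0,0],[0,0,0],[0,0,0],[0,0,-10],[0,0,-30],[0,0,-40],[0,0,-40],[0,0,0]], yaw=[0,0,0,0,0,0,0,0,0,0], claw=[70,55,55,55,55,55,55,55,55,55], newtons=60)

```text
time_s: 6.25
position: [0.4398, 0.2045, 0.1368]
orientation: [0.002, 0.606, 0.795, 0.003]
ft_force: [-0.6, 0.3, -2.0]
opening: 0.0579
```

```bash
python3 - <<'E'
from m import *
s=avg(3)
plan(580,-92,135,5.75,s)
c=snap('wrist'); 
W=cloud(c); M=rot(s['orientation']); p=np.array(s['position'])
m=white(c['frame']); k=max(cv2.findContours(m.astype(np.uint8),0,1)[0],key=cv2.contourArea); print(cv2.contourArea(k))
mk=np.zeros((480,640),np.uint8); cv2.drawContours(mk,[k],-1,1,-1); L=(W[mk>0]-p)@M*1000; L=L[np.isfinite(L[:,0])&(abs(L[:,2])<40)]
print('plate in tool: x',np.percentile(L[:,0],[1,99]).round(1),'y',np.percentile(L[:,1],[1,99]).round(1),'z',np.median(L[:,2]).round(1))
# jig re-measure
c=snap('top'); [print('top',r) for r in rects(c,white(c['frame']),.01,2500,4500)]
cv2.imwrite('pics/w3.png',snap('wrist')['frame'])
E
```

```text
pos [438.4 204.2 134.9] ang 15.37 tilt [ 3.4e-03  6.0e-04 -1.0e+00] t 6.35 F [-0.3 -0.  -2.2] open 58.0 q6 -0.08
YAW 9.62 THEN [np.float64(-308.9), np.float64(111.2), np.float64(-0.1)]
15930.0
plate in tool: x [20.  57.6] y [-29.   27.2] z 5.1
top (121.7, 638.9, 205.5, 157.5, 5.7, [100.0, 357.0])
top (558.4, -64.5, 209.1, 169.1, -84.2, [316.0, 225.0])
top (889.6, -378.8, 235.9, 163.7, -81.4, [407.0, 130.0])
```

>>> arm_command(delta_pos=[[0,0,0],[-38,13,0],[-38,13,0],[-38,13,0],[-38,13,0],[-38,14,0],[-38,14,0],[-38,14,0],[-41,14,0],[0,0,30],[0,0,0]], yaw=[9.6,0,0,0,0,0,0,0,0,0,0], claw=[55,55,55,55,55,55,55,55,55,55,55])

```text
time_s: 7.88
position: [0.5727, -0.09, 0.0993]
orientation: [-0.004, 0.671, 0.741, -0.002]
ft_force: [-0.6, -0.7, -2.9]
opening: 0.0579
```

```bash
python3 - <<'E'
from m import *
s=avg(3)
plan(576.6,-90.7,30,5.75,s)
c=snap('wrist'); cv2.imwrite('pics/w3.png',c['frame']); np.savez('/tmp/w3.npz',frame=c['frame'],depth=c['depth'],T=c['T'],intrinsics=c['intrinsics'])
E
```

```text
pos [573.8 -90.  100.8] ang 5.75 tilt [-0.0054  0.0021 -1.    ] t 7.97 F [-0.2  0.  -1.9] open 58.1 q6 -0.46
YAW 0.0 THEN [np.float64(-1.0), np.float64(2.7), np.float64(70.8)]
```

View pics/w3.png

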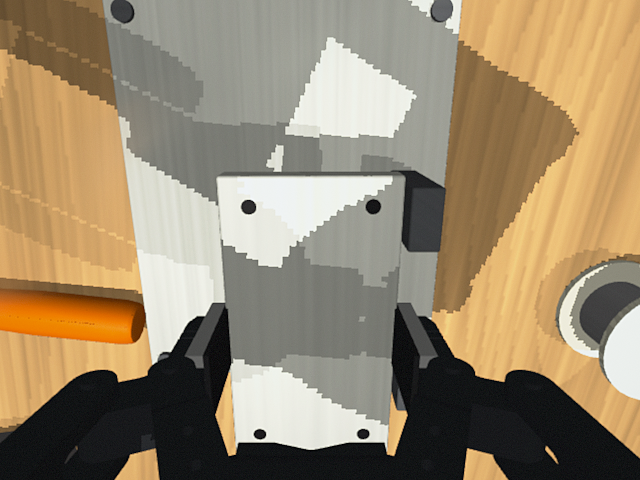

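Plate A hangs over the seat, with the long-fence block at (425,210) just clear to its right. Lowering beside the fences.

>>> arm_command(delta_pos=[[0,2,20],[0,0,20],[0,0,15],[0,0,10],[0,0,5],[0,0,0],[0,0,2],[0,0,0]], yaw=[0,0,0,0,0,0,0,0], claw=[55,55,55,55,55,55,55,55])

```text
time_s: 9.02
position: [0.578, -0.0905, 0.0317]
orientation: [0.0, 0.671, 0.742, 0.0]
ft_force: [-0.2, -0.0, -1.7]
opening: 0.0577
```

>>> arm_command(delta_pos=[[0,0,1],[0,0,0],[0,0,0]], yaw=[0,0,0], claw=[55,55,55])

```text
time_s: 9.4
position: [0.5778, -0.0904, 0.0303]
orientation: [0.0, 0.671, 0.742, 0.0]
ft_force: [0.1, 1.2, -2.7]
opening: 0.0583
```

>>> arm_command(delta_pos=[[0,0,1],[0,0,0],[0,0,0]], yaw=[0,0,0], claw=[55,55,55])

```text
time_s: 9.78
position: [0.5777, -0.0904, 0.0293]
orientation: [-0.0, 0.671, 0.742, 0.0]
ft_force: [-1.0, 1.0, -2.3]
opening: 0.0586
```

>>> arm_command(delta_pos=[[0,0,1],[0,0,1],[0,0,1],[0,0,0],[0,0,0]], yaw=[0,0,0,0,0], claw=[55,55,55,55,55])

```text
time_s: 10.4
position: [0.5777, -0.0904, 0.0263]
orientation: [-0.0, 0.671, 0.742, -0.0]
ft_force: [0.1, 0.3, -2.1]
opening: 0.0578
```

>>> arm_command(delta_pos=[[0,0,1],[0,0,0],[0,0,0]], yaw=[0,0,0], claw=[55,55,55])

```text
time_s: 10.78
position: [0.5777, -0.0904, 0.0253]
orientation: [0.0, 0.671, 0.742, -0.0]
ft_force: [0.5, -0.4, -1.9]
opening: 0.0581
```

>>> arm_command(delta_pos=[[0,0,1],[0,0,0],[0,0,0]], yaw=[0,0,0], claw=[55,55,55])

```text
time_s: 11.15
position: [0.5778, -0.0904, 0.0243]
orientation: [-0.0, 0.671, 0.742, -0.0]
ft_force: [0.3, 0.4, -1.6]
opening: 0.0578
```

>>> arm_command(delta_pos=[[0,0,1],[0,0,0],[0,0,0]], yaw=[0,0,0], claw=[55,55,55])

```text
time_s: 11.52
position: [0.5779, -0.0905, 0.0235]
orientation: [0.0, 0.671, 0.742, 0.0]
ft_force: [-0.4, 0.4, 0.8]
opening: 0.0586
```

>>> arm_command(delta_pos=[[0,0,0.5],[0,0,0],[0,0,0]], yaw=[0,0,0], claw=[55,55,55])

```text
time_s: 11.9
position: [0.5779, -0.0904, 0.0234]
orientation: [0.0, 0.671, 0.742, 0.0]
ft_force: [-2.6, 0.1, 5.8]
opening: 0.058
```

>>> arm_command(delta_pos=[[0,0,-0.5],[0,2,0],[0,2,0],[0,1,0],[0,0,0],[0,0,0]], yaw=[0,0,0,0,0,0], claw=[55,55,55,55,55,55])

```text
time_s: 12.65
position: [0.583, -0.09, 0.0234]
orientation: [0.0, 0.671, 0.742, 0.0]
ft_force: [-2.0, 0.7, 3.5]
opening: 0.0579
```

>>> arm_command(delta_pos=[[0,1,0],[0,0,0],[0,0,0]], yaw=[0,0,0], claw=[55,55,55])

```text
time_s: 13.02
position: [0.5837, -0.0899, 0.0234]
orientation: [0.0, 0.671, 0.742, -0.0]
ft_force: [-2.9, -0.4, 5.0]
opening: 0.0581
```

>>> arm_command(delta_pos=[[0,1,0],[0,0,0],[0,0,0]], yaw=[0,0,0], claw=[55,55,55])

```text
time_s: 13.4
position: [0.5847, -0.0897, 0.0234]
orientation: [-0.0, 0.671, 0.742, -0.0]
ft_force: [-3.5, -0.5, 4.4]
opening: 0.058
```

>>> arm_command(delta_pos=[[0,1,0],[0,0,0],[0,0,0]], yaw=[0,0,0], claw=[55,55,55])

```text
time_s: 13.78
position: [0.5857, -0.0896, 0.0234]
orientation: [-0.0, 0.671, 0.742, -0.0]
ft_force: [-3.8, -0.8, 6.0]
opening: 0.0581
```

>>> arm_command(delta_pos=[[0,1,0],[0,0,0],[0,0,0]], yaw=[0,0,0], claw=[55,55,55])

```text
time_s: 14.15
position: [0.5861, -0.0896, 0.0234]
orientation: [-0.001, 0.671, 0.742, -0.0]
ft_force: [-5.2, -1.0, 7.6]
opening: 0.0581
```

>>> arm_command(delta_pos=[[0,1,0],[0,0,0],[0,0,0]], yaw=[0,0,0], claw=[55,55,55])

```text
time_s: 14.52
position: [0.5862, -0.0896, 0.0234]
orientation: [-0.001, 0.671, 0.742, -0.001]
ft_force: [-9.9, -2.5, 11.3]
opening: 0.0581
```

>>> arm_command(delta_pos=[[-2,0,0],[-2,0,0],[-1,0,0],[0,0,0],[0,0,0]], yaw=[0,0,0,0,0], claw=[55,55,55,55,55])

```text
time_s: 15.15
position: [0.5864, -0.0914, 0.0234]
orientation: [-0.003, 0.671, 0.742, 0.0]
ft_force: [-10.8, 10.4, 15.4]
opening: 0.058
```

>>> arm_command(delta_pos=[[0,-1.5,-1],[0,0,0],[0,0,0]], yaw=[0,0,0], claw=[55,55,55])

```text
time_s: 15.52
position: [0.5865, -0.0946, 0.0238]
orientation: [-0.0, 0.671, 0.742, -0.0]
ft_force: [0.1, -0.4, -1.3]
opening: 0.0581
```

>>> arm_command(delta_pos=[[-1,0,0],[-1,0,0],[0,0,0],[0,0,0]], yaw=[0,0,0,0], claw=[55,55,55,55])

```text
time_s: 16.02
position: [0.5868, -0.0967, 0.0242]
orientation: [-0.0, 0.671, 0.742, -0.0]
ft_force: [-1.1, -1.2, -1.9]
opening: 0.0582
```

```bash
python3 - <<'E'
from m import *
s=avg(3)
plan(585.4,-97.9,23,5.75,s)
c=snap('wrist'); cv2.imwrite('pics/w4.png',c['frame'])
s=snap('side'); cv2.imwrite('pics/s4.png',cv2.resize(s['frame'][210:330,250:410],None,fx=5,fy=5,interpolation=cv2.INTER_CUBIC))
E
```

```text
pos [586.8 -96.6  24.2] ang 5.76 tilt [-3.e-04 -1.e-04 -1.e+00] t 16.12 F [-1.2 -1.  -1.9] open 58.1 q6 -0.46
YAW 0.01 THEN [np.float64(-1.1), np.float64(-1.5), np.float64(1.2)]
```

View pics/s4.png

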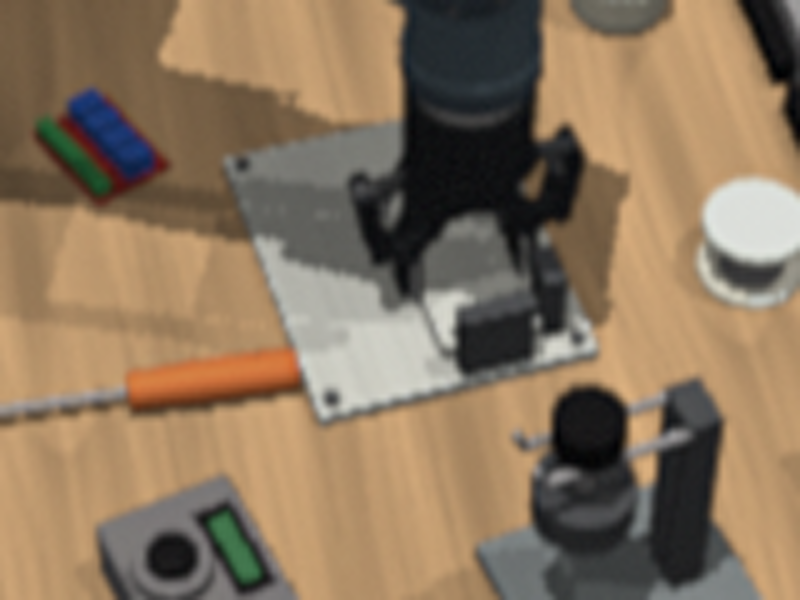

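The side crop shows the plate between the fences, short-fence block in front at (495,330). I keep pushing to the short fence in small steps.

>>> arm_command(delta_pos=[[-1,0,0],[0,0,0],[0,0,0]], yaw=[0,0,0], claw=[55,55,55])

```text
time_s: 16.6
position: [0.5868, -0.0974, 0.0242]
orientation: [-0.0, 0.671, 0.742, -0.0]
ft_force: [-1.2, 0.9, -2.2]
opening: 0.0582
```

>>> arm_command(delta_pos=[[-1,0,0],[0,0,0],[0,0,0]], yaw=[0,0,0], claw=[55,55,55])

```text
time_s: 16.98
position: [0.587, -0.0985, 0.0242]
orientation: [-0.0, 0.671, 0.742, -0.0]
ft_force: [-1.6, 0.4, -1.8]
opening: 0.0579
```

>>> arm_command(delta_pos=[[-1,0,0],[0,0,0],[0,0,0]], yaw=[0,0,0], claw=[55,55,55])

```text
time_s: 17.35
position: [0.5871, -0.0994, 0.0242]
orientation: [-0.0, 0.671, 0.742, -0.0]
ft_force: [-2.8, 2.1, -1.9]
opening: 0.058
```

>>> arm_command(delta_pos=[[-1,0,0],[0,0,0],[0,0,0]], yaw=[0,0,0], claw=[55,55,55])

```text
time_s: 17.73
position: [0.5871, -0.0995, 0.0242]
orientation: [-0.001, 0.671, 0.742, 0.0]
ft_force: [-3.0, 5.3, -0.6]
opening: 0.0583
```

>>> arm_command(delta_pos=[[-1,1,0],[0,0,0],[0,0,1],[0,0,0],[0,0,0]], yaw=[0,0,0,0,0], claw=[55,55,55,55,55])

```text
time_s: 18.35
position: [0.5872, -0.0995, 0.0236]
orientation: [-0.002, 0.671, 0.742, 0.0]
ft_force: [-8.4, 8.9, 8.7]
opening: 0.0577
```

>>> arm_command(delta_pos=[[0,0,0],[0,0,0],[0,0,0],[0,0,0]], yaw=[0,0,0,0], claw=[61,64,70,75])

```text
time_s: 18.85
position: [0.5892, -0.1019, 0.0238]
orientation: [0.001, 0.671, 0.742, 0.0]
ft_force: [-0.4, -0.5, 0.1]
opening: 0.0748
```

>>> arm_command(delta_pos=[[0,0,-10],[0,0,-30],[0,0,-40],[0,0,-40],[0,0,0]], yaw=[0,0,0,0,0], claw=[75,75,75,75,75])

```text
time_s: 19.48
position: [0.5913, -0.1025, 0.1484]
orientation: [0.004, 0.671, 0.742, 0.002]
ft_force: [0.4, 0.3, -0.2]
opening: 0.075
```

```bash
python3 - <<'E'
from m import *
s=avg(4)
plan(437.5,356.5,150,15.65,s)
c=snap('wrist'); cv2.imwrite('pics/w5.png',c['frame'])
c=snap('top'); [print('top',r) for r in rects(c,white(c['frame']),.01,400,700)]
E
```

```text
pos [ 589.5 -101.8  145.4] ang 5.77 tilt [ 0.0035 -0.0013 -1.    ] t 19.62 F [ 0.2  0.  -0.3] open 74.9 q6 -0.47
YAW -9.88 THEN [np.float64(482.3), np.float64(-22.7), np.float64(-4.6)]
top (438.2, 357.3, 108.4, 58.8, -74.0, [189.0, 261.0])
top (589.6, 383.8, 107.3, 58.2, -62.6, [183.0, 216.0])
top (608.7, 222.0, 107.9, 58.0, -84.2, [231.0, 210.0])
```

View pics/w5.png

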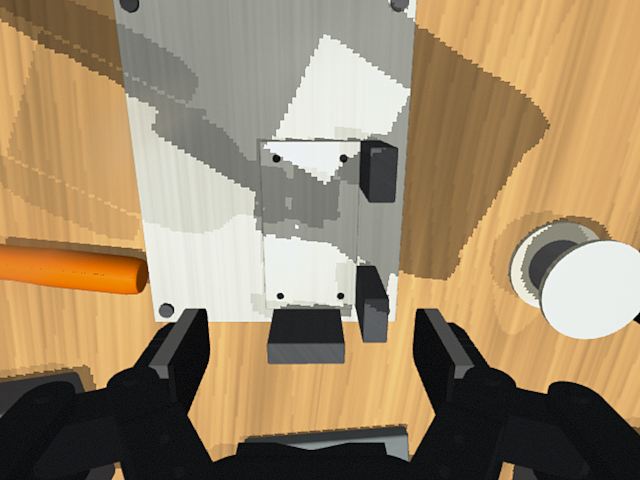

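Plate A sits flush with the fences (right edge at column 358, lower edge at row 308). Next is plate B.

>>> arm_command(delta_pos=[[0,0,0],[48,-2,0],[48,-2,0],[48,-2,0],[48,-2,0],[48,-2,0],[48,-2,0],[48,-2,0],[48,-3,0],[48,-3,0],[50,-3,0],[0,0,0],[0,0,0]], yaw=[-9.9,0,0,0,0,0,0,0,0,0,0,0,0], claw=[75,75,75,75,75,75,75,75,75,75,75,72,72])

```text
time_s: 21.35
position: [0.4355, 0.356, 0.1422]
orientation: [-0.0, 0.604, 0.797, -0.001]
ft_force: [-0.7, -1.0, -0.2]
opening: 0.0722
```

```bash
cat >> m.py <<'E'
def wplate():
    """plate nearest the tool centre, from the wrist camera"""
    s=avg(4); c=snap('wrist'); p=np.array(s['position'])*1000
    r=min(rects(c,white(c['frame']),.01,4000,40000),key=lambda r:np.hypot(r[0]-p[0],r[1]-p[1])); print(r); return r,s
E
python3 - <<'E'
from m import *
r,s=wplate(); plan(r[0],r[1],13.6,r[4]+90,s)
E
```

```text
(437.7, 358.7, 108.6, 59.0, -74.3, [318.0, 221.0])
pos [436.  355.6 142.6] ang 15.64 tilt [-1.2e-03 -9.0e-04 -1.0e+00] t 21.5 F [-0.  -0.3  0.1] open 72.0 q6 0.2
YAW -0.06 THEN [np.float64(2.6), np.float64(2.5), np.float64(129.0)]
```

>>> arm_command(delta_pos=[[1,2,30],[0,0,35],[0,0,30],[0,0,20],[0,0,10],[0,0,0],[0,0,4],[0,0,0]], yaw=[0,0,0,0,0,0,0,0], claw=[70,70,70,70,70,70,70,70])

```text
time_s: 22.55
position: [0.4381, 0.3582, 0.0149]
orientation: [0.0, 0.604, 0.797, 0.0]
ft_force: [0.6, -0.1, -0.1]
opening: 0.0699
```

>>> arm_command(delta_pos=[[0,0,0],[0,0,0],[0,0,0],[0,0,0],[0,0,-10],[0,0,-30],[0,0,-40],[0,0,-40],[0,0,0],[0,0,0]], yaw=[0,0,0,0,0,0,0,0,0,0], claw=[55,55,55,55,55,55,55,55,55,55])

```text
time_s: 23.8
position: [0.4371, 0.3577, 0.1337]
orientation: [-0.0, 0.604, 0.797, -0.0]
ft_force: [-0.3, -0.1, -2.1]
opening: 0.0577
```

```bash
python3 - <<'E'
from m import *
plan(579.5,-91.5,134,5.75,avg(4))
E
```

```text
pos [436.7 357.4 133. ] ang 15.67 tilt [-0.0022 -0.0012 -1.    ] t 23.95 F [-0.1  0.4 -2.5] open 57.8 q6 0.2
YAW 9.92 THEN [np.float64(-461.0), np.float64(97.1), np.float64(-1.0)]
```

>>> arm_command(delta_pos=[[0,0,0],[-46,10,0],[-46,10,0],[-46,10,0],[-46,10,0],[-46,10,0],[-46,10,0],[-46,10,0],[-46,9,0],[-46,9,0],[-47,9,0],[0,0,20],[0,0,0],[0,0,0]], yaw=[9.9,0,0,0,0,0,0,0,0,0,0,0,0,0], claw=[55,55,55,55,55,55,55,55,55,55,55,55,55,55])

```text
time_s: 25.7
position: [0.5798, -0.0896, 0.1135]
orientation: [-0.001, 0.67, 0.742, -0.0]
ft_force: [-0.6, 0.4, -1.8]
opening: 0.0583
```

```bash
python3 - <<'E'
from m import *
plan(579.5,-91.5,40,5.75,avg(4))
E
```

```text
pos [580.4 -89.8 114.3] ang 5.85 tilt [-4.e-04  3.e-04 -1.e+00] t 25.85 F [-0.3 -0.  -1.6] open 57.9 q6 -0.46
YAW 0.1 THEN [np.float64(-1.6), np.float64(-1.1), np.float64(74.3)]
```

>>> arm_command(delta_pos=[[-1,-1,20],[0,0,20],[0,0,18],[0,0,10],[0,0,6],[0,0,1],[0,0,0],[0,0,0]], yaw=[0.1,0,0,0,0,0,0,0], claw=[55,55,55,55,55,55,55,55])

```text
time_s: 26.85
position: [0.5802, -0.0922, 0.0399]
orientation: [0.001, 0.671, 0.741, 0.0]
ft_force: [0.2, -0.6, -1.9]
opening: 0.0577
```

>>> arm_command(delta_pos=[[0,0,1],[0,0,1],[0,0,1],[0,0,0],[0,0,0]], yaw=[0,0,0,0,0], claw=[55,55,55,55,55])

```text
time_s: 27.48
position: [0.5797, -0.0921, 0.0362]
orientation: [-0.0, 0.671, 0.741, -0.0]
ft_force: [-0.2, -0.1, -1.6]
opening: 0.0579
```

>>> arm_command(delta_pos=[[0,0,1],[0,0,0],[0,0,0]], yaw=[0,0,0], claw=[55,55,55])

```text
time_s: 27.85
position: [0.5798, -0.0921, 0.0354]
orientation: [0.0, 0.671, 0.741, 0.0]
ft_force: [-0.6, -0.9, 0.3]
opening: 0.0581
```

>>> arm_command(delta_pos=[[0,0,-0.5],[0,2,0],[0,2,0],[0,2,0],[-2,0,0],[-2,0,0],[-1,0,0],[0,0,0],[0,0,0]], yaw=[0,0,0,0,0,0,0,0,0], claw=[55,55,55,55,55,55,55,55,55])

```text
time_s: 28.98
position: [0.5861, -0.0964, 0.0358]
orientation: [-0.0, 0.671, 0.741, -0.0]
ft_force: [0.1, 0.5, -1.4]
opening: 0.0582
```

>>> arm_command(delta_pos=[[-1,1,0],[0,0,0],[0,0,0]], yaw=[0,0,0], claw=[55,55,55])

```text
time_s: 29.35
position: [0.5867, -0.0971, 0.0356]
orientation: [-0.001, 0.671, 0.741, -0.0]
ft_force: [-3.6, 1.3, -0.6]
opening: 0.0582
```

>>> arm_command(delta_pos=[[-1,1,0],[0,0,0],[0,0,0]], yaw=[0,0,0], claw=[55,55,55])

```text
time_s: 29.72
position: [0.5868, -0.0971, 0.0355]
orientation: [-0.002, 0.671, 0.741, -0.001]
ft_force: [-7.8, 4.8, 4.2]
opening: 0.0581
```

>>> arm_command(delta_pos=[[-1,0,0],[0,0,0],[0,0,0]], yaw=[0,0,0], claw=[55,55,55])

```text
time_s: 30.1
position: [0.5868, -0.0972, 0.0355]
orientation: [-0.003, 0.671, 0.741, -0.0]
ft_force: [-7.9, 7.7, 5.4]
opening: 0.0578
```

>>> arm_command(delta_pos=[[0,0,0.5],[0,0,0],[0,0,0],[0,0,0],[0,0,0],[0,0,-10],[0,0,-30],[0,0,-40],[0,0,-30],[0,0,0],[0,0,0]], yaw=[0,0,0,0,0,0,0,0,0,0,0], claw=[55,61,64,70,75,75,75,75,75,75,75])

```text
time_s: 31.48
position: [0.5881, -0.0991, 0.145]
orientation: [-0.0, 0.671, 0.741, -0.0]
ft_force: [-0.9, -0.8, 0.0]
opening: 0.0751
```

```bash
python3 - <<'E'
from m import *
s=avg(4)
plan(608.2,221.2,150,5.8,s)
c=snap('wrist'); cv2.imwrite('pics/w6.png',c['frame'][100:400,200:450])
W=cloud(c); print('stack z',np.nanmedian(W[170:290,280:330,2]))
c=snap('top'); [print('top',r) for r in rects(c,white(c['frame']),.01,400,700)]
E
```

```text
pos [587.7 -99.  144.3] ang 5.67 tilt [-1.7e-03  7.0e-04 -1.0e+00] t 31.62 F [-0.5 -0.1  0.1] open 74.9 q6 -0.46
YAW -0.13 THEN [np.float64(316.4), np.float64(52.7), np.float64(-5.7)]
stack z 0.030111336396775823
top (608.7, 222.0, 107.9, 58.0, -84.2, [231.0, 210.0])
top (589.6, 383.8, 107.3, 58.2, -62.6, [183.0, 216.0])
```

View pics/w6.png

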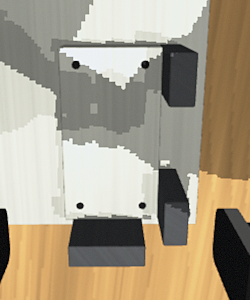

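Two plates are flush, top face at z = 30.1 mm. Next is plate D.

>>> arm_command(delta_pos=[[45,7,0],[45,7,0],[45,8,0],[45,8,0],[45,7,0],[45,8,0],[46,8,0],[0,0,0],[0,0,0]], yaw=[0,0,0,0,0,0,0,0,0], claw=[75,75,75,75,75,75,75,72,72])

```text
time_s: 32.85
position: [0.6095, 0.2202, 0.1445]
orientation: [-0.0, 0.671, 0.741, -0.001]
ft_force: [-0.3, -0.4, 0.5]
opening: 0.0723
```

```bash
python3 - <<'E'
from m import *
r,s=wplate(); plan(r[0],r[1],14,r[4]+90,s)
E
```

```text
(608.6, 223.4, 109.1, 59.6, -84.4, [306.0, 211.0])
pos [609.8 219.6 144.8] ang 5.64 tilt [-9.e-04 -5.e-04 -1.e+00] t 33.0 F [-0.2 -0.7  0.1] open 72.1 q6 0.06
YAW 0.04 THEN [np.float64(3.9), np.float64(-0.8), np.float64(130.8)]
```

>>> arm_command(delta_pos=[[2,-1,30],[0,0,35],[0,0,30],[0,0,20],[0,0,10],[0,0,0],[0,0,5],[0,0,0]], yaw=[0,0,0,0,0,0,0,0], claw=[70,70,70,70,70,70,70,70])

```text
time_s: 34.05
position: [0.6091, 0.2225, 0.0158]
orientation: [0.0, 0.671, 0.741, 0.0]
ft_force: [-0.6, -0.3, 0.2]
opening: 0.0697
```

>>> arm_command(delta_pos=[[0,0,0],[0,0,0],[0,0,0],[0,0,0],[0,0,-10],[0,0,-30],[0,0,-40],[0,0,-40],[0,0,0],[0,0,0]], yaw=[0,0,0,0,0,0,0,0,0,0], claw=[55,55,55,55,55,55,55,55,55,55])

```text
time_s: 35.3
position: [0.6079, 0.2223, 0.1344]
orientation: [-0.0, 0.671, 0.741, -0.001]
ft_force: [-0.9, 0.4, -3.3]
opening: 0.0579
```

```bash
python3 - <<'E'
from m import *
plan(579.5,-91,134,5.75,avg(4))
E
```

```text
pos [607.5 222.2 133.5] ang 5.67 tilt [-3.e-03 -5.e-04 -1.e+00] t 35.45 F [-0.4  0.4 -2.5] open 57.8 q6 0.07
YAW -0.08 THEN [np.float64(-308.8), np.float64(-59.3), np.float64(-0.5)]
```

>>> arm_command(delta_pos=[[-44,-8,0],[-44,-8,0],[-44,-8,0],[-44,-8,0],[-44,-9,0],[-44,-9,0],[-44,-9,0],[0,0,15],[0,0,0],[0,0,0]], yaw=[0,0,0,0,0,0,0,0,0,0], claw=[55,55,55,55,55,55,55,55,55,55])

```text
time_s: 36.7
position: [0.5802, -0.0887, 0.1196]
orientation: [-0.001, 0.671, 0.742, -0.0]
ft_force: [0.1, -0.6, -2.1]
opening: 0.0578
```

```bash
python3 - <<'E'
from m import *
plan(579.5,-91,50,5.75,avg(4))
E
```

```text
pos [580.6 -88.8 120.2] ang 5.76 tilt [-4.e-04  3.e-04 -1.e+00] t 36.85 F [-0.1 -0.3 -1.8] open 57.8 q6 -0.45
YAW 0.01 THEN [np.float64(-2.1), np.float64(-1.3), np.float64(70.2)]
```

>>> arm_command(delta_pos=[[-2,-1,20],[0,0,20],[0,0,15],[0,0,10],[0,0,5],[0,0,0],[0,0,1],[0,0,1],[0,0,0],[0,0,0]], yaw=[0,0,0,0,0,0,0,0,0,0], claw=[55,55,55,55,55,55,55,55,55,55])

```text
time_s: 38.1
position: [0.5798, -0.0921, 0.0484]
orientation: [0.0, 0.671, 0.741, 0.0]
ft_force: [-0.2, 0.2, -1.4]
opening: 0.0579
```

>>> arm_command(delta_pos=[[0,0,1],[0,0,0],[0,0,0]], yaw=[0,0,0], claw=[55,55,55])

```text
time_s: 38.48
position: [0.5797, -0.092, 0.0473]
orientation: [-0.0, 0.671, 0.741, -0.0]
ft_force: [-0.0, 0.3, -1.4]
opening: 0.0578
```

>>> arm_command(delta_pos=[[0,0,1],[0,0,0],[0,0,0]], yaw=[0,0,0], claw=[55,55,55])

```text
time_s: 38.85
position: [0.5798, -0.0921, 0.0465]
orientation: [0.0, 0.671, 0.741, 0.0]
ft_force: [-0.5, -0.4, 0.8]
opening: 0.0575
```

>>> arm_command(delta_pos=[[0,0,-0.5],[0,2,0],[0,2,0],[0,2,0],[-2,0,0],[-2,0,0],[-1,0,0],[0,0,0],[0,0,0]], yaw=[0,0,0,0,0,0,0,0,0], claw=[55,55,55,55,55,55,55,55,55])

```text
time_s: 39.98
position: [0.5861, -0.0964, 0.0468]
orientation: [-0.0, 0.671, 0.741, 0.0]
ft_force: [0.1, 0.2, -1.8]
opening: 0.0579
```

>>> arm_command(delta_pos=[[-1,1,0],[0,0,0],[0,0,0]], yaw=[0,0,0], claw=[55,55,55])

```text
time_s: 40.35
position: [0.5868, -0.0971, 0.0466]
orientation: [-0.001, 0.671, 0.741, -0.0]
ft_force: [-3.7, 1.8, -0.9]
opening: 0.0576
```

>>> arm_command(delta_pos=[[-1,1,0],[0,0,0],[0,0,0]], yaw=[0,0,0], claw=[55,55,55])

```text
time_s: 40.72
position: [0.5869, -0.0971, 0.0465]
orientation: [-0.002, 0.671, 0.741, -0.001]
ft_force: [-7.4, 4.8, 3.0]
opening: 0.0578
```

>>> arm_command(delta_pos=[[-1,0,0],[0,0,0],[0,0,0]], yaw=[0,0,0], claw=[55,55,55])

```text
time_s: 41.1
position: [0.5869, -0.0972, 0.0465]
orientation: [-0.002, 0.671, 0.741, -0.0]
ft_force: [-6.2, 7.1, 5.0]
opening: 0.0578
```

>>> arm_command(delta_pos=[[0,0,0.5],[0,0,0],[0,0,0],[0,0,0],[0,0,0],[0,0,-10],[0,0,-30],[0,0,-30],[0,0,-30],[0,0,0],[0,0,0]], yaw=[0,0,0,0,0,0,0,0,0,0,0], claw=[55,61,64,70,75,75,75,75,75,75,75])

```text
time_s: 42.48
position: [0.5881, -0.0991, 0.146]
orientation: [-0.0, 0.671, 0.741, -0.0]
ft_force: [-0.2, 0.2, -0.5]
opening: 0.0747
```

```bash
python3 - <<'E'
from m import *
s=avg(4)
c=snap('wrist'); cv2.imwrite('pics/w7.png',c['frame'][100:400,200:450])
W=cloud(c); print('stack z',np.nanmedian(W[170:290,280:330,2]))
c=snap('top'); r=[r for r in rects(c,white(c['frame']),.01,400,700)]; print(r)
plan(588.8,382.7,145,28,s)
E
```

```text
stack z 0.04011757364083307
[(589.7, 383.8, 107.3, 58.2, -62.6, [183.0, 216.0]), (884.3, 497.5, 119.2, 101.4, 0.4, [153.0, 134.0])]
pos [587.8 -99.  145.3] ang 5.67 tilt [-1.6e-03  6.0e-04 -1.0e+00] t 42.62 F [-0.1  0.1 -0.2] open 75.0 q6 -0.46
YAW -22.33 THEN [np.float64(424.8), np.float64(227.0), np.float64(0.3)]
```

View pics/w7.png

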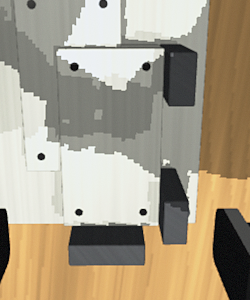

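Crop shows a plate sticking out to the left at columns 22–60, under the top one: one of the stacked plates was knocked aside. I measure its height and pose.

```bash
python3 - <<'E'
from m import *
s=avg(3)
c=snap('wrist'); f=c['frame']; W=cloud(c)
for u,v in [(230,130),(240,200),(232,250),(300,110),(300,200),(300,300),(240,110),(312,105)]: print((u,v),W[v,u].round(4))
im=f[0:420,130:470]; cv2.imwrite('pics/w8.png',cv2.resize(im,None,fx=1.4,fy=1.4))
np.savez('/tmp/w8.npz',frame=f,depth=c['depth'],T=c['T'],intrinsics=c['intrinsics'])
Z=W[...,2]
for lo,hi in [(.006,.0155),(.0155,.0255),(.0255,.0355),(.0355,.0455)]:
    m=(Z>lo)&(Z<hi); m[:, :150]=0; m[330:]=0; m[:,430:]=0; v,u=np.nonzero(m)
    P=W[m]; print(lo,m.sum(), P[:,:2].min(0).round(3) if m.sum() else '',P[:,:2].max(0).round(3) if m.sum() else '')
E
```

```text
(230, 130) [ 0.5355 -0.0375  0.0306]
(240, 200) [ 0.543  -0.0773  0.0306]
(232, 250) [ 0.5394 -0.1096  0.0301]
(300, 110) [ 0.574  -0.0228  0.0299]
(300, 200) [ 0.5787 -0.0719  0.0394]
(300, 300) [ 0.5844 -0.1342  0.0408]
(240, 110) [ 0.5406 -0.0261  0.0303]
(312, 105) [ 0.5804 -0.0195  0.0305]
0.006 48997 [ 0.48  -0.178] [0.652 0.042]
0.0155 226 [ 0.587 -0.121] [ 0.633 -0.038]
0.0255 11319 [ 0.524 -0.124] [ 0.633 -0.008]
0.0355 18614 [ 0.551 -0.155] [ 0.632 -0.038]
```

View pics/w8.png

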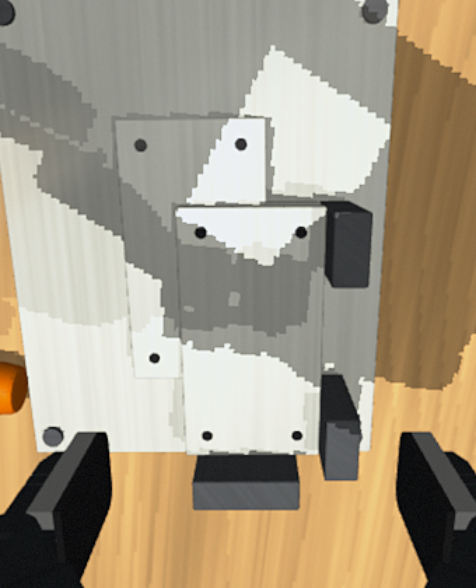

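B (top at z = 30) was knocked about 3 cm off, under D, which is itself still home at z = 40. Sliding B back pushes everything toward the fences, so I'll push it with the fingertip sides. First I need its pose and the tip height at 50 mm opening.

>>> arm_command(delta_pos=[[0,0,0],[0,0,0],[0,0,0],[0,0,0]], yaw=[0,0,0,0], claw=[50,50,50,50])

```text
time_s: 43.38
position: [0.5885, -0.0992, 0.1463]
orientation: [0.0, 0.671, 0.741, 0.0]
ft_force: [0.4, -0.4, -0.3]
opening: 0.0502
```

```bash
cat >> m.py <<'E'
S0=np.array([586.8,-98.2]); JA=np.radians(5.75)
def tojig(p): d=np.asarray(p)[:2]-S0; return np.array([d[0]*np.cos(JA)+d[1]*np.sin(JA),-d[0]*np.sin(JA)+d[1]*np.cos(JA)]).round(1)
def fromjig(x,y): return S0+np.array([x*np.cos(JA)-y*np.sin(JA),x*np.sin(JA)+y*np.cos(JA)])
E
python3 - <<'E'
from m import *
s=avg(4); p=np.array(s['position']); M=rot(s['orientation'])
c=snap('wrist'); W=cloud(c); L=(W-p)@M*1000
# finger tips: points within 30 mm of tcp along z
m=(abs(L[...,2])<30)&(abs(L[...,0])<20)&(abs(L[...,1])<70); print('fingers',m.sum(),np.percentile(L[m],[0,2,98,100],axis=0).round(1).tolist())
c=dict(np.load('/tmp/w8.npz'))
for n,u,v in [('TL',210.7,84.3),('BL',225.7,269.3),('TR',321.4,83.6)]: print('B',n,tojig(ray(c,u,v,.03)*1000))
for n,u,v in [('TL',130+176/1.4,207/1.4),('BL',130+187/1.4,453/1.4),('TR',130+326/1.4,206/1.4)]: print('D',n,tojig(ray(c,u,v,.04)*1000))
E
```

```text
fingers 7766 [[-11.3, -48.3, -30.0], [-9.1, -38.5, -29.4], [12.8, 37.8, 10.4], [14.6, 47.9, 14.6]]
B TL [-54.2  89.9]
B BL [-53.  -19.5]
B TR [ 6.7 90.1]
D TL [-29.5  56.4]
D BL [-29.2 -52.3]
D TR [29.5 56.7]
```

```bash
python3 - <<'E'
from m import *
x,y=fromjig(-74,33); plan(x,y,37,-84.25,avg(4))
E
```

```text
pos [588.5 -99.2 146.3] ang 5.67 tilt [ 0. -0. -1.] t 43.73 F [-0.2  0.1 -0.4] open 49.9 q6 -0.46
YAW 89.92 THEN [np.float64(-75.5), np.float64(-34.2), np.float64(109.3)]
```

>>> arm_command(delta_pos=[[0,0,0],[0,0,0],[0,0,0],[0,0,0],[0,0,0],[0,0,0],[0,0,0],[0,0,0],[0,0,0],[-38,-17,0],[-38,-17,0],[0,0,40],[0,0,40],[0,0,20],[0,0,9],[0,0,0],[0,0,0]], yaw=[10,10,10,10,10,10,10,10,9.9,0,0,0,0,0,0,0,0], claw=[50,50,50,50,50,50,50,50,50,50,50,50,50,50,50,50,50])

```text
time_s: 45.85
position: [0.5103, -0.0733, 0.0383]
orientation: [0.0, 0.999, 0.05, 0.001]
ft_force: [0.7, -0.2, 0.0]
opening: 0.05
```

>>> arm_command(delta_pos=[[3,0,0],[3,0,0],[3,0,0],[3,0,0],[3,0,0],[0,0,0],[0,0,0]], yaw=[0,0,0,0,0,0,0], claw=[50,50,50,50,50,50,50])

```text
time_s: 46.72
position: [0.5244, -0.0714, 0.0372]
orientation: [-0.0, 0.999, 0.05, 0.0]
ft_force: [-0.7, -0.8, 0.4]
opening: 0.0501
```

```bash
python3 - <<'E'
from m import *
s=avg(3); print(tojig(np.array(s['position'])*1000)); plan(0,0,37,-84.25,s)
E
```

```text
[-59.4  32.9]
pos [524.4 -71.4  37.2] ang -84.23 tilt [ 3.e-04  2.e-04 -1.e+00] t 46.83 F [-0.9 -0.2 -0.6] open 49.9 q6 1.11
YAW 0.02 THEN [np.float64(-514.6), np.float64(-123.6), np.float64(0.2)]
```

>>> arm_command(delta_pos=[[3,0,0],[3,0,0],[3,0,0],[3,0,0],[3,0,0],[0,0,0],[0,0,0]], yaw=[0,0,0,0,0,0,0], claw=[50,50,50,50,50,50,50])

```text
time_s: 47.7
position: [0.5398, -0.0701, 0.0375]
orientation: [0.0, 0.999, 0.05, 0.001]
ft_force: [0.2, 0.4, -0.2]
opening: 0.0495
```

```bash
python3 - <<'E'
from m import *
s=avg(3); p=np.array(s['position'])*1000; print('tcp',tojig(p),s['ft_force'].round(1))
c=snap('top'); W=cloud(c); Z=W[...,2]
J=np.array(W[...,:2]*1000-S0); jx=J[...,0]*np.cos(JA)+J[...,1]*np.sin(JA); jy=-J[...,0]*np.sin(JA)+J[...,1]*np.cos(JA)
for lo,hi in [(.024,.035),(.035,.046)]:
    m=(Z>lo)&(Z<hi)&(abs(jx)<80)&(jy>-60)&(jy<120); print(lo,m.sum(),np.percentile(jx[m],[2,98]).round(1),np.percentile(jy[m],[2,98]).round(1))
c=snap('wrist'); cv2.imwrite('pics/w9.png',c['frame'])
E
```

```text
tcp [-44.   32.6] [0.3 0.2 0. ]
0.024 2 [26.3 27.3] [-49.4 -39.9]
0.035 37 [-20.9  30.1] [-54.  -21.8]
```

View pics/w9.png

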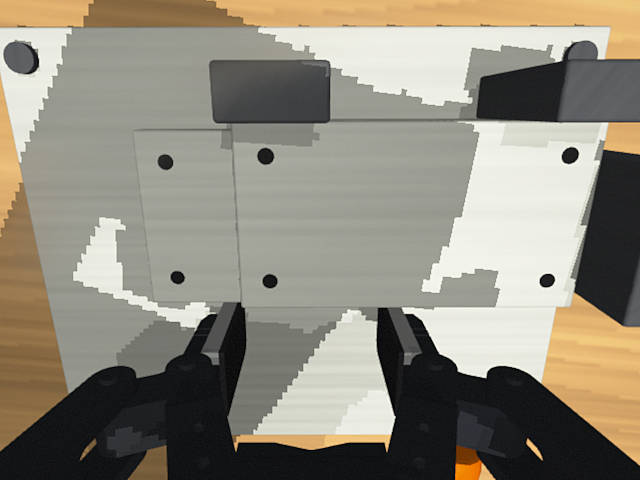

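B is now almost at the long fence and sticks out only toward +y (left columns 135–235). I turn back and push it in -y.

>>> arm_command(delta_pos=[[-8,0,0],[0,0,-30],[0,0,-30],[0,0,0],[0,0,0],[0,0,0],[0,0,0],[0,0,0],[0,0,0],[0,0,0],[0,0,0],[0,0,0],[0,0,0]], yaw=[0,0,0,-10,-10,-10,-10,-10,-10,-10,-10,-10,0], claw=[50,50,50,36,36,36,36,36,36,36,36,36,36])

```text
time_s: 49.52
position: [0.5309, -0.0708, 0.0972]
orientation: [-0.0, 0.671, 0.741, -0.0]
ft_force: [-0.0, -0.3, -0.2]
opening: 0.0362
```

```bash
python3 - <<'E'
from m import *
s=avg(4); p=np.array(s['position']); M=rot(s['orientation'])
c=snap('wrist'); W=cloud(c); L=(W-p)@M*1000
m=(abs(L[...,2])<30)&(abs(L[...,0])<20)&(abs(L[...,1])<70); print('fingers',m.sum(),np.percentile(L[m],[0,2,98,100],axis=0).round(1).tolist())
x,y=fromjig(0,108); plan(x,y,39.5,5.75,s)
E
```

```text
fingers 7712 [[-11.5, -47.9, -30.0], [-9.1, -35.2, -29.6], [13.7, 35.4, 11.6], [15.1, 47.5, 16.5]]
pos [531.  -70.8  97.3] ang 5.6 tilt [-1.e-04  0.e+00 -1.e+00] t 49.67 F [-0.3  0.1  0.1] open 35.9 q6 -0.45
YAW -0.15 THEN [np.float64(75.2), np.float64(52.8), np.float64(57.8)]
```

>>> arm_command(delta_pos=[[38,26,0],[37,27,0],[0,0,30],[0,0,20],[0,0,8],[0,0,0],[-5,0,0],[-5,0,0],[-5,0,0],[-5,0,0],[-5,0,0],[-5,0,0],[-4,0,0],[0,0,0]], yaw=[-0.2,0,0,0,0,0,0,0,0,0,0,0,0,0], claw=[36,36,36,36,36,36,36,36,36,36,36,36,36,36])

```text
time_s: 51.48
position: [0.5799, -0.0254, 0.0391]
orientation: [0.0, 0.669, 0.743, -0.0]
ft_force: [-0.3, -0.4, 0.8]
opening: 0.0358
```

>>> arm_command(delta_pos=[[-2,0,0],[-1,0,0],[-1,0,0],[0,0,0],[0,0,0]], yaw=[0,0,0,0,0], claw=[36,36,36,36,36])

```text
time_s: 52.1
position: [0.5801, -0.0287, 0.0391]
orientation: [-0.0, 0.669, 0.743, -0.0]
ft_force: [-0.7, 1.1, -0.7]
opening: 0.0361
```

```bash
python3 - <<'E'
from m import *
s=avg(3); p=np.array(s['position'])*1000; print('tcp',tojig(p),s['ft_force'].round(1),p.round(1))
E
```

```text
tcp [ 0.3 69.9] [-0.1  1.4 -0.7] [580.1 -28.6  39.1]
```

>>> arm_command(delta_pos=[[-1,0,0],[-1,0,0],[0,0,0],[0,0,0]], yaw=[0,0,0,0], claw=[36,36,36,36])

```text
time_s: 52.7
position: [0.5806, -0.0307, 0.0394]
orientation: [0.0, 0.669, 0.743, -0.0]
ft_force: [-1.1, 1.2, -0.5]
opening: 0.0359
```

>>> arm_command(delta_pos=[[-1,0,0],[0,0,0],[0,0,0]], yaw=[0,0,0], claw=[36,36,36])

```text
time_s: 53.08
position: [0.5806, -0.0314, 0.0393]
orientation: [-0.0, 0.669, 0.743, 0.0]
ft_force: [0.5, 3.3, 0.5]
opening: 0.0364
```

>>> arm_command(delta_pos=[[-1,0,0],[0,0,0],[0,0,0]], yaw=[0,0,0], claw=[36,36,36])

```text
time_s: 53.45
position: [0.5807, -0.0314, 0.0394]
orientation: [-0.001, 0.669, 0.743, 0.001]
ft_force: [-0.9, 7.4, 1.4]
opening: 0.0357
```

>>> arm_command(delta_pos=[[-1,0,0],[0,0,0],[0,0,0]], yaw=[0,0,0], claw=[36,36,36])

```text
time_s: 53.82
position: [0.5806, -0.0315, 0.0393]
orientation: [-0.001, 0.669, 0.743, 0.001]
ft_force: [-1.4, 10.7, 1.8]
opening: 0.0361
```

>>> arm_command(delta_pos=[[8,0,0],[0,0,-30],[0,0,-40],[0,0,0],[0,0,0]], yaw=[0,0,0,0,0], claw=[36,36,75,75,75])

```text
time_s: 54.45
position: [0.5799, -0.0259, 0.1092]
orientation: [0.0, 0.669, 0.743, -0.0]
ft_force: [0.9, -0.3, -0.0]
opening: 0.0747
```

```bash
python3 - <<'E'
from m import *
x,y=fromjig(-2,0); plan(x,y,26,5.75,avg(4))
E
```

```text
pos [579.4 -25.7 108.4] ang 5.96 tilt [-0.0014 -0.     -1.    ] t 54.6 F [ 0.3 -0.2 -0.5] open 75.0 q6 -0.35
YAW 0.21 THEN [np.float64(-72.9), np.float64(-1.9), np.float64(82.4)]
```

>>> arm_command(delta_pos=[[-36,-1,0],[-37,-1,0],[0,0,30],[0,0,30],[0,0,15],[0,0,7],[0,0,0],[0,2,0],[0,2,0],[0,0,0],[0,0,0]], yaw=[0.2,0,0,0,0,0,0,0,0,0,0], claw=[75,75,75,75,75,75,75,75,75,75,75])

```text
time_s: 55.98
position: [0.5896, -0.098, 0.0275]
orientation: [0.0, 0.671, 0.742, 0.0]
ft_force: [-0.3, 1.0, 0.1]
opening: 0.0751
```

>>> arm_command(delta_pos=[[0,1,0],[0,1,0],[0,1,0],[0,0,0],[0,0,0]], yaw=[0,0,0,0,0], claw=[75,75,75,75,75])

```text
time_s: 56.6
position: [0.5921, -0.0976, 0.0271]
orientation: [-0.0, 0.671, 0.742, -0.0]
ft_force: [-3.7, -0.7, 1.8]
opening: 0.075
```

>>> arm_command(delta_pos=[[0,1,0],[0,1,0],[0,0,0],[0,0,0]], yaw=[0,0,0,0], claw=[75,75,75,75])

```text
time_s: 57.1
position: [0.5944, -0.0974, 0.0271]
orientation: [-0.0, 0.671, 0.742, 0.0]
ft_force: [-2.5, -0.7, -0.4]
opening: 0.0748
```

>>> arm_command(delta_pos=[[0,1,0],[0,1,0],[0,0,0],[0,0,0]], yaw=[0,0,0,0], claw=[75,75,75,75])

```text
time_s: 57.6
position: [0.5944, -0.0973, 0.0269]
orientation: [-0.002, 0.67, 0.742, -0.001]
ft_force: [-9.9, -2.6, 3.3]
opening: 0.0752
```

>>> arm_command(delta_pos=[[0,-4,0],[0,0,-30],[0,0,-40],[0,0,-50],[0,0,0],[0,0,0]], yaw=[0,0,0,0,0,0], claw=[75,75,75,75,75,75])

```text
time_s: 58.35
position: [0.5929, -0.0977, 0.1475]
orientation: [0.001, 0.671, 0.742, 0.0]
ft_force: [-0.8, 0.3, -0.8]
opening: 0.075
```

```bash
cat >> m.py <<'E'
def layers():
    c=snap('wrist'); W=cloud(c); Z=W[...,2]; P=W[...,:2]*1000-S0
    jx=P[...,0]*np.cos(JA)+P[...,1]*np.sin(JA); jy=-P[...,0]*np.sin(JA)+P[...,1]*np.cos(JA)
    sel=(jx>-75)&(jx<28)&(jy>-54)&(jy<120)
    for k in (1,2,3,4):
        m=sel&(abs(Z*1000-10-10*k)<3); 
        if m.sum()>50: print('layer',k,m.sum(),'x',np.percentile(jx[m],[1,99]).round(1),'y',np.percentile(jy[m],[1,99]).round(1))
    return c
E
python3 - <<'E'
from m import *
s=avg(4); c=layers(); cv2.imwrite('pics/w10.png',c['frame'])
c=snap('top'); print([r for r in rects(c,white(c['frame']),.01,400,700)])
plan(588.8,382.7,145,28,s)
E
```

```text
layer 1 95 x [-29.   27.2] y [56.3 56.5]
layer 2 92 x [-28.9  26.7] y [56.3 56.5]
layer 3 17608 x [-29.8  27.4] y [-53.1  56. ]
layer 4 323 x [-24.3  18.8] y [-54.  -52.8]
[(589.7, 383.8, 107.3, 58.2, -62.6, [183.0, 216.0]), (872.1, 380.3, 104.4, 95.2, 89.1, [184.0, 135.0]), (884.3, 497.5, 119.2, 101.7, 0.4, [153.0, 134.0])]
pos [592.1 -97.5 146.4] ang 5.77 tilt [-7.e-04  5.e-04 -1.e+00] t 58.5 F [-0.3 -0.  -0.3] open 75.0 q6 -0.46
YAW -22.23 THEN [np.float64(425.5), np.float64(222.5), np.float64(1.4)]
```

All three plates align again: the lower layers show only their +y side faces, within 0.5 mm. Now the last plate, C.

>>> arm_command(delta_pos=[[0,0,0],[0,0,0],[0,0,0],[42,22,0],[42,22,0],[42,22,0],[42,22,0],[42,22,0],[43,22,0],[43,22,0],[43,22,0],[43,23,0],[43,23,0],[0,0,0],[0,0,0]], yaw=[-10,-10,-2.2,0,0,0,0,0,0,0,0,0,0,0,0], claw=[75,75,75,75,75,75,75,75,75,75,75,75,72,72,72])

```text
time_s: 60.48
position: [0.5887, 0.3814, 0.1462]
orientation: [-0.0, 0.515, 0.857, -0.001]
ft_force: [-0.2, -1.0, -0.5]
opening: 0.0722
```

```bash
python3 - <<'E'
from m import *
r,s=wplate(); plan(r[0],r[1],14,r[4]+90,s)
E
```

```text
(589.5, 384.5, 108.4, 59.6, -62.7, [317.0, 220.0])
pos [589.1 380.7 146.6] ang 27.93 tilt [-1.1e-03 -8.0e-04 -1.0e+00] t 60.62 F [-0.3 -0.5 -0.2] open 72.0 q6 -0.08
YAW 0.63 THEN [np.float64(3.1), np.float64(2.1), np.float64(132.6)]
```

>>> arm_command(delta_pos=[[2,1.5,30],[0,0,35],[0,0,30],[0,0,20],[0,0,10],[0,0,0],[0,0,6],[0,0,0]], yaw=[0.6,0,0,0,0,0,0,0], claw=[70,70,70,70,70,70,70,70])

```text
time_s: 61.68
position: [0.5898, 0.3844, 0.0168]
orientation: [0.0, 0.52, 0.854, 0.0]
ft_force: [-0.0, -0.4, 0.4]
opening: 0.07
```

>>> arm_command(delta_pos=[[0,0,0],[0,0,0],[0,0,0],[0,0,0],[0,0,-10],[0,0,-30],[0,0,-40],[0,0,-40],[0,0,0],[0,0,0]], yaw=[0,0,0,0,0,0,0,0,0,0], claw=[55,55,55,55,55,55,55,55,55,55])

```text
time_s: 62.92
position: [0.5887, 0.3839, 0.1351]
orientation: [-0.001, 0.52, 0.854, -0.001]
ft_force: [-0.6, 0.2, -3.0]
opening: 0.0574
```

```bash
python3 - <<'E'
from m import *
plan(579.5,-91,134,5.75,avg(4))
E
```

```text
pos [588.3 383.7 134.1] ang 27.37 tilt [-0.0032 -0.0014 -1.    ] t 63.08 F [-0.1 -0.2 -2.4] open 57.4 q6 -0.07
YAW 21.62 THEN [np.float64(-471.4), np.float64(-56.3), np.float64(0.1)]
```

>>> arm_command(delta_pos=[[0,0,0],[0,0,0],[0,0,0],[-47,-5,0],[-47,-5,0],[-47,-5,0],[-47,-5,0],[-47,-6,0],[-47,-6,0],[-47,-6,0],[-47,-6,0],[-47,-6,0],[-48,-6,0],[0,0,0],[0,0,0]], yaw=[9,9,3.6,0,0,0,0,0,0,0,0,0,0,0,0], claw=[55,55,55,55,55,55,55,55,55,55,55,55,55,55,55])

```text
time_s: 64.95
position: [0.5805, -0.0896, 0.1352]
orientation: [-0.001, 0.671, 0.742, -0.0]
ft_force: [0.3, 1.0, -2.2]
opening: 0.0575
```

```bash
python3 - <<'E'
from m import *
plan(579.5,-91,60,5.75,avg(4)); c=layers()
E
```

```text
pos [580.7 -89.  135.5] ang 5.8 tilt [-1.4e-03  9.0e-04 -1.0e+00] t 65.1 F [-0.   0.3 -2.3] open 57.6 q6 -0.46
YAW 0.05 THEN [np.float64(-1.9), np.float64(-1.4), np.float64(75.5)]
layer 1 131 x [-28.7  27.5] y [56.2 56.6]
layer 2 118 x [-29.4  27.3] y [56.1 56.7]
layer 3 850 x [-29.6  27.5] y [52.8 56.6]
```

Stack is still aligned; lowering.

>>> arm_command(delta_pos=[[-2,-1,20],[0,0,20],[0,0,20],[0,0,10],[0,0,5],[0,0,1],[0,0,0],[0,0,0]], yaw=[0,0,0,0,0,0,0,0], claw=[55,55,55,55,55,55,55,55])

```text
time_s: 66.15
position: [0.5809, -0.0923, 0.0609]
orientation: [0.001, 0.671, 0.742, 0.0]
ft_force: [-0.1, 1.2, -1.5]
opening: 0.0578
```

>>> arm_command(delta_pos=[[0,0,1],[0,0,0],[0,0,0]], yaw=[0,0,0], claw=[55,55,55])

```text
time_s: 66.53
position: [0.5804, -0.0921, 0.0593]
orientation: [0.0, 0.671, 0.742, 0.0]
ft_force: [0.1, 1.1, -1.4]
opening: 0.0575
```

>>> arm_command(delta_pos=[[0,0,1],[0,0,0],[0,0,0]], yaw=[0,0,0], claw=[55,55,55])

```text
time_s: 66.9
position: [0.5804, -0.0921, 0.0583]
orientation: [-0.0, 0.671, 0.742, -0.0]
ft_force: [-0.3, -0.6, -2.6]
opening: 0.0577
```

>>> arm_command(delta_pos=[[0,0,1],[0,0,0],[0,0,0]], yaw=[0,0,0], claw=[55,55,55])

```text
time_s: 67.28
position: [0.5805, -0.0921, 0.0575]
orientation: [0.0, 0.671, 0.742, 0.0]
ft_force: [-0.6, -0.2, 1.2]
opening: 0.0577
```

>>> arm_command(delta_pos=[[0,0,-0.5],[0,2,0],[0,2,0],[0,2,0],[-2,0,0],[-2,0,0],[-1,0,0],[0,0,0],[0,0,0]], yaw=[0,0,0,0,0,0,0,0,0], claw=[55,55,55,55,55,55,55,55,55])

```text
time_s: 68.4
position: [0.5867, -0.0966, 0.0577]
orientation: [-0.0, 0.671, 0.742, -0.0]
ft_force: [-1.6, -0.7, -1.1]
opening: 0.0576
```

>>> arm_command(delta_pos=[[-1,1,0],[0,0,0],[0,0,0]], yaw=[0,0,0], claw=[55,55,55])

```text
time_s: 68.78
position: [0.5869, -0.0968, 0.0575]
orientation: [-0.001, 0.67, 0.742, -0.001]
ft_force: [-5.6, 1.2, 1.1]
opening: 0.0577
```

>>> arm_command(delta_pos=[[-1,1,0],[0,0,0],[0,0,0]], yaw=[0,0,0], claw=[55,55,55])

```text
time_s: 69.15
position: [0.587, -0.0969, 0.0576]
orientation: [-0.003, 0.67, 0.742, -0.001]
ft_force: [-9.7, 4.2, 5.9]
opening: 0.0579
```

>>> arm_command(delta_pos=[[-1,0,0],[0,0,0],[0,0,0]], yaw=[0,0,0], claw=[55,55,55])

```text
time_s: 69.53
position: [0.587, -0.0969, 0.0575]
orientation: [-0.003, 0.67, 0.742, -0.0]
ft_force: [-10.3, 7.4, 6.6]
opening: 0.0576
```

>>> arm_command(delta_pos=[[0,0,0.5],[0,0,0],[0,0,0],[0,0,0],[0,0,0],[0,0,-10],[0,0,-30],[0,0,-30],[0,0,-30],[0,0,0],[0,0,0]], yaw=[0,0,0,0,0,0,0,0,0,0,0], claw=[55,61,64,70,75,75,75,75,75,75,75])

```text
time_s: 70.9
position: [0.5889, -0.0992, 0.157]
orientation: [-0.0, 0.671, 0.742, -0.0]
ft_force: [-1.5, 0.2, -0.0]
opening: 0.0749
```

```bash
python3 - <<'E'
from m import *
s=avg(4); c=layers(); plan(*fromjig(0,0),150,5.75,s)
for n in ['top','side']:
    c=dict(np.load(f'/tmp/{n}0.npz')); W=cloud(c)*1000; g=cv2.cvtColor(c['frame'],cv2.COLOR_BGR2GRAY)
    box=(abs(W[...,0]-590)<80)&(abs(W[...,1]+340)<90)
    m=box&(W[...,2]>160)&(W[...,2]<182)&(g<60)
    P=W[m]; print(n,'knob pts',m.sum(),P.min(0).round(),P.max(0).round(),'mid',(P[:,:2].min(0)+P[:,:2].max(0))/2)
    v,u=np.nonzero(m); (uc,vc),rad=cv2.minEnclosingCircle(np.stack([u,v],1).astype(np.float32)); print(' circle',uc,vc,rad,'ray@165',(ray(c,uc,vc,.165)*1000).round(1))
    m=box&(W[...,2]>140)&(W[...,2]<168)&(g>=60); v,u=np.nonzero(m)
    P=W[m]; print(' prong/post pts',m.sum(),P.min(0).round() if len(P) else '',P.max(0).round() if len(P) else '')
    # foot: grey low-saturation at z~12
    h=cv2.cvtColor(c['frame'],cv2.COLOR_BGR2HSV); b2=np.zeros_like(m); 
    ft=(abs(W[...,2]-12)<6)&(h[...,1]<60)&(abs(W[...,0]-610)<110)&(abs(W[...,1]+340)<100)
    P=W[ft][:,:2].astype(np.float32); print(' foot',ft.sum(),cv2.minAreaRect(P))
E
```

```text
layer 1 58 x [-29.1  27.6] y [56.3 56.4]
layer 2 96 x [-29.2  27.3] y [56.2 56.5]
layer 3 79 x [-29.   27.2] y [56.3 56.6]
layer 4 17638 x [-29.8  27.4] y [-53.2  55.8]
pos [588.5 -99.  156.3] ang 5.77 tilt [-1.5e-03  6.0e-04 -1.0e+00] t 71.05 F [-0.7 -0.   0.1] open 75.1 q6 -0.47
YAW 0.02 THEN [np.float64(1.0), np.float64(-1.6), np.float64(6.3)]
top knob pts 124 [ 577. -345.  162.] [ 614. -309.  182.] mid [ 595.40443852 -326.87498802]
 circle 403.0 208.0 6.403224468231201 ray@165 [ 596.7 -329.   165. ]
 prong/post pts 137 [ 560. -349.  147.] [ 667. -301.  167.]
 foot 624 ((619.6070556640625, -349.4224853515625), (149.65037536621094, 161.67454528808594), 10.288615226745605)
side knob pts 179 [ 575. -352.  160.] [ 612. -314.  182.] mid [ 593.4070583  -332.95416578]
 circle 367.1499938964844 295.1000061035156 7.983356952667236 ray@165 [ 594.5 -328.4  165. ]
 prong/post pts 185 [ 557. -351.  142.] [ 666. -297.  165.]
 foot 1258 ((617.2471923828125, -352.2056884765625), (153.8635711669922, 163.83163452148438), 10.566243171691895)
```

All four plates are squared: the side faces of layers 1–3 show only at y = 56.2–56.6. Now the hook axis, from the foot corners in the top crop.

```bash
python3 - <<'E'
from m import *
c=dict(np.load('/tmp/top0.npz'))
C=[ray(c,270+(u-1.5)/4,170+(v-1.5)/4,.012)[:2]*1000 for u,v in [(410,88),(533,60),(565,205),(443,233)]]
TL,TR,BR,BL=C; print(np.round(C,1)); print('sizes',np.linalg.norm(TL-TR),np.linalg.norm(TL-BL))
ax=(TL-BL+TR-BR); a=np.degrees(np.arctan2(ax[1],ax[0])); ay=(TL-TR+BL-BR); print('yaw',a,np.degrees(np.arctan2(ay[1],ay[0]))-90)
cen=np.mean(C,0); ux=ax/np.linalg.norm(ax); print('centre',cen,'origin',cen-30*ux)
E
```

```text
[[ 674.5 -255.3]
 [ 699.1 -360.2]
 [ 575.2 -385.8]
 [ 550.9 -282.4]]
sizes 107.76519662728626 126.49501497774193
yaw 12.025416449362455 13.218561179141773
centre [ 624.91440863 -320.93523336] origin [ 595.57275039 -327.18560068]
```

>>> arm_command(delta_pos=[[0,0,-40],[0,0,-40],[0,0,-30],[0,0,0],[0,0,0],[0,0,0],[0,0,0],[0,0,0],[0,0,0],[0,0,0],[0,0,0],[0,0,0],[0,0,0]], yaw=[0,0,0,10,10,10,10,10,10,10,10,4,0], claw=[75,75,75,75,75,75,75,75,75,75,75,75,75])

```text
time_s: 72.72
position: [0.5889, -0.0992, 0.2664]
orientation: [-0.0, 0.995, 0.103, -0.001]
ft_force: [0.7, 0.1, -0.5]
opening: 0.0752
```

```bash
python3 - <<'E'
from m import *
plan(595.5,-328.3,260,-78.25,avg(4))
E
```

```text
pos [589.  -99.2 266.6] ang -78.16 tilt [-1.e-03  4.e-04 -1.e+00] t 72.88 F [ 0.2 -0.5 -0.3] open 75.2 q6 1.0
YAW 0.09 THEN [np.float64(-40.3), np.float64(225.6), np.float64(6.6)]
```

>>> arm_command(delta_pos=[[-8,45,0],[-8,45,0],[-8,45,0],[-8,45,0],[-8,45,0],[0,0,0],[0,0,0]], yaw=[0,0,0,0,0,0,0], claw=[75,75,75,75,75,75,75])

```text
time_s: 73.75
position: [0.5957, -0.3273, 0.2668]
orientation: [-0.001, 0.995, 0.103, -0.0]
ft_force: [0.1, 0.1, -0.4]
opening: 0.0749
```

```bash
python3 - <<'E'
from m import *
s=avg(4); plan(595.5,-328.3,163,-78.25,s)
c=snap('wrist'); W=cloud(c)*1000; cv2.imwrite('pics/w11.png',c['frame'])
m=(W[...,2]>168)&(W[...,2]<182)&(np.hypot(W[...,0]-595,W[...,1]+328)<45); P=W[m]; print(m.sum(),P.min(0),P.max(0),np.median(P,0))
v,u=np.nonzero(m); (uc,vc),r=cv2.minEnclosingCircle(np.stack([u,v],1).astype(np.float32)); print(uc,vc,r,ray(c,uc,vc,.172)*1000)
m=(W[...,2]>145)&(W[...,2]<158)&(np.hypot(W[...,0]-595,W[...,1]+328)<90); P=W[m]; print(m.sum(),P.min(0),P.max(0))
E
```

```text
pos [ 596.  -326.7  267.1] ang -78.17 tilt [-3.e-04  6.e-04 -1.e+00] t 73.9 F [-0.1  0.5 -0.1] open 75.0 q6 0.69
YAW 0.08 THEN [np.float64(-0.8), np.float64(1.5), np.float64(104.1)]
3897 [ 576.06024899 -347.16922975  168.0833154 ] [ 616.02845938 -308.03767594  179.11585982] [ 597.83249259 -327.21313076  176.99521511]
314.27056884765625 251.58786010742188 35.762142181396484 [ 595.98249303 -327.65057972  172.        ]
3389 [ 562.38981255 -348.97048074  149.04664285] [ 667.62902042 -299.54025305  157.98200532]
```

View pics/w11.png

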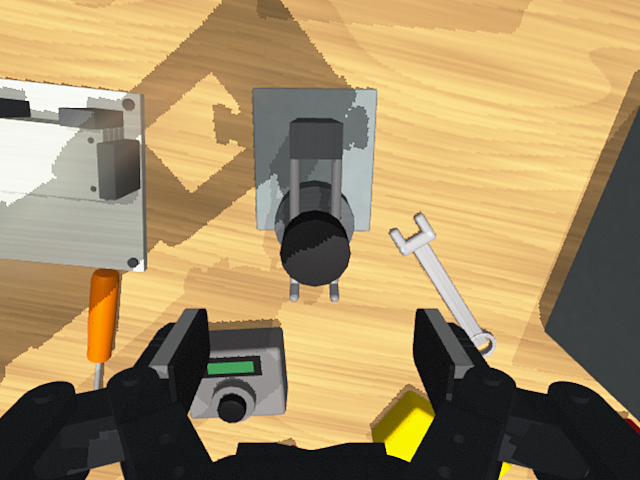

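The knob at (314,250) is centred between the jaws and the prongs point straight down the image; I descend and grip.

>>> arm_command(delta_pos=[[0,1,40],[0,0,30],[0,0,20],[0,0,13],[0,0,0],[0,0,0]], yaw=[0,0,0,0,0,0], claw=[70,70,70,65,60,60])

```text
time_s: 74.7
position: [0.5968, -0.3291, 0.1657]
orientation: [0.001, 0.995, 0.103, 0.001]
ft_force: [-0.1, -0.6, 1.0]
opening: 0.0602
```

>>> arm_command(delta_pos=[[0,0,0],[0,0,0],[0,0,0],[0,0,0],[0,0,0],[0,0,0]], yaw=[0,0,0,0,0,0], claw=[50,36,30,30,30,30], newtons=80)

```text
time_s: 75.45
position: [0.5966, -0.3292, 0.1657]
orientation: [0.001, 0.995, 0.103, 0.001]
ft_force: [-1.4, 0.1, 6.1]
opening: 0.0381
```

>>> arm_command(delta_pos=[[0,0,-4],[0,0,-5],[0,0,-5],[0,0,-4],[0,0,0],[0,0,0],[0,0,0]], yaw=[0,0,0,0,0,0,0], claw=[30,30,30,30,30,30,30])

```text
time_s: 76.32
position: [0.596, -0.3285, 0.182]
orientation: [-0.0, 0.995, 0.103, -0.0]
ft_force: [-0.8, 0.1, -4.3]
opening: 0.0381
```

```bash
python3 - <<'E'
from m import *
s=avg(4); plan(596,-327.5,182,-78.25,s)
c=snap('side'); W=cloud(c)*1000; g=cv2.cvtColor(c['frame'],cv2.COLOR_BGR2GRAY)
m=(np.hypot(W[...,0]-596,W[...,1]+328)<35)&(W[...,2]>60)&(W[...,2]<150); P=W[m]; print('below knob z range',m.sum(),np.percentile(P[:,2],[1,50,99]))
E
```

```text
pos [ 596.  -328.6  182. ] ang -78.23 tilt [-3.e-04  3.e-04 -1.e+00] t 76.47 F [-0.3  0.1 -3.9] open 38.1 q6 0.69
YAW 0.02 THEN [np.float64(0.2), np.float64(-1.1), np.float64(0.0)]
below knob z range 288 [109.12467527 133.72090891 149.57179006]
```

Fz −4 N fits the weight hanging free, 17 mm up. I draw it out along hook -x.

>>> arm_command(delta_pos=[[-8,0,0],[-12,0,0],[-15,0,0],[-15,0,0],[-15,0,0],[-15,0,0],[-10,0,0],[0,0,0],[0,0,-20],[0,0,-20],[0,0,0]], yaw=[0,0,0,0,0,0,0,0,0,0,0], claw=[30,30,30,30,30,30,30,30,30,30,30])

```text
time_s: 77.9
position: [0.5098, -0.3482, 0.2261]
orientation: [0.003, 0.995, 0.103, 0.002]
ft_force: [0.5, 0.1, -3.6]
opening: 0.038
```

```bash
python3 - <<'E'
from m import *
s=avg(4); plan(586.8,-98.2,170,-78.25,s)
E
```

```text
pos [ 508.8 -347.4  223.9] ang -78.2 tilt [ 0.002 -0.002 -1.   ] t 78.05 F [ 0.5  0.  -3.9] open 37.9 q6 0.57
YAW 0.05 THEN [np.float64(127.1), np.float64(-228.1), np.float64(53.9)]
```

>>> arm_command(delta_pos=[[0,-38,0],[0,-38,0],[0,-38,0],[0,-38,0],[0,-38,0],[0,-38,0],[31,0,0],[31,0,0],[31,0,0],[31,0,0],[0,0,0],[0,0,25],[0,0,25],[0,0,25],[0,0,0],[0,0,0]], yaw=[0,0,0,0,0,0,0,0,0,0,0,0,0,0,0,0], claw=[30,30,30,30,30,30,30,30,30,30,30,30,30,30,30,30])

```text
time_s: 80.05
position: [0.5829, -0.0988, 0.148]
orientation: [0.0, 0.995, 0.102, 0.0]
ft_force: [0.4, 0.3, -3.5]
opening: 0.0379
```

```bash
python3 - <<'E'
from m import *
s=avg(4); plan(585,-98.2,122,-78.25,s); print(tojig(s['position']*1000))
c=snap('side'); W=cloud(c)*1000; p=s['position']*1000
m=(np.hypot(W[...,0]-p[0],W[...,1]-p[1])<30)&(W[...,2]>58); print('lowest of weight',np.percentile(W[m][:,2],[1,3,10]))
E
```

```text
pos [583.4 -98.9 148.6] ang -78.24 tilt [ 1.6e-03 -7.0e-04 -1.0e+00] t 80.2 F [ 0.5 -0.1 -3.7] open 37.8 q6 1.0
YAW 0.01 THEN [np.float64(1.7), np.float64(-0.3), np.float64(26.6)]
[-3.5 -0.3]
lowest of weight [80.59343453 83.9918295  97.5925915 ]
```

>>> arm_command(delta_pos=[[2,0,10],[0,0,8],[0,0,3],[0,0,1],[0,0,0],[0,0,0]], yaw=[0,0,0,0,0,0], claw=[30,30,30,30,30,30])

```text
time_s: 81.0
position: [0.585, -0.0982, 0.1256]
orientation: [0.0, 0.995, 0.103, 0.0]
ft_force: [0.9, 0.2, -4.4]
opening: 0.038
```

>>> arm_command(delta_pos=[[0,0,1],[0,0,0],[0,0,0]], yaw=[0,0,0], claw=[30,30,30])

```text
time_s: 81.38
position: [0.5848, -0.0981, 0.1243]
orientation: [0.0, 0.995, 0.103, 0.0]
ft_force: [-0.1, 0.1, -3.5]
opening: 0.0382
```

>>> arm_command(delta_pos=[[0,0,1],[0,0,0],[0,0,0]], yaw=[0,0,0], claw=[30,30,30])

```text
time_s: 81.75
position: [0.5848, -0.0981, 0.1233]
orientation: [-0.0, 0.995, 0.103, -0.0]
ft_force: [0.2, 0.5, -4.2]
opening: 0.0381
```

>>> arm_command(delta_pos=[[0,0,1],[0,0,0],[0,0,0]], yaw=[0,0,0], claw=[30,30,30])

```text
time_s: 82.12
position: [0.5851, -0.0981, 0.1229]
orientation: [0.0, 0.995, 0.103, 0.0]
ft_force: [-2.6, 1.1, 3.3]
opening: 0.038
```

>>> arm_command(delta_pos=[[0,0,-0.5],[0,0,0],[0,0,0],[0,0,0],[0,0,0],[0,0,0],[0,0,-15],[0,0,-40],[0,0,-40],[0,0,-40],[0,0,0]], yaw=[0,0,0,0,0,0,0,0,0,0,0], claw=[30,40,43,50,60,65,65,65,65,65,65])

```text
time_s: 83.5
position: [0.5871, -0.0989, 0.2635]
orientation: [0.002, 0.995, 0.103, 0.004]
ft_force: [-0.1, 0.4, 1.6]
opening: 0.0649
```

```bash
python3 - <<'E'
from m import *
s=avg(4); c=snap('wrist'); W=cloud(c)*1000; cv2.imwrite('pics/w12.png',c['frame'])
for lo,hi in [(124,140),(68,80)]:
    m=(W[...,2]>lo)&(W[...,2]<hi)&(np.hypot(W[...,0]-585,W[...,1]+98)<40); P=W[m]; print(m.sum(),P.min(0).round(1),P.max(0).round(1),'mid',tojig((P.min(0)+P.max(0))/2))
layers()
# timer from first pictures
for n in ['top','side']:
    c=dict(np.load(f'/tmp/{n}0.npz')); W=cloud(c)*1000; g=cv2.cvtColor(c['frame'],cv2.COLOR_BGR2GRAY)
    m=(abs(W[...,0]-385)<60)&(abs(W[...,1]+283)<60)&(W[...,2]>52)&(W[...,2]<75); P=W[m]
    v,u=np.nonzero(m); q=cv2.minEnclosingCircle(np.stack([u,v],1).astype(np.float32)); print(n,m.sum(),P.min(0).round(1),P.max(0).round(1),q,'z',np.percentile(P[:,2],[50,90]))
    b=m&(g<50); v,u=np.nonzero(b); q=cv2.minEnclosingCircle(np.stack([u,v],1).astype(np.float32)); print(' black',b.sum(),q,(ray(c,*q[0],.058)*1000).round(1))
plan(365,-282,150,-78.25,s)
E
```

```text
3049 [ 565.  -116.7  124.1] [604.4 -77.5 136.3] mid [-1.9  1.3]
1730 [ 566.6 -124.6   68. ] [612.2 -69.4  78.4] mid [2.7 0.9]
layer 4 5229 x [-29.7  27.6] y [-52.8  56.4]
top 150 [ 357.3 -319.6   52. ] [ 431.9 -241.5   72.4] ((381.0, 274.6052551269531), 13.373215675354004) z [59.53604364 68.3172208 ]
 black 21 ((385.6428527832031, 277.3571472167969), 3.7376580238342285) [ 385.3 -291.4   58. ]
side 204 [ 356.8 -338.5   52. ] [ 425.6 -240.9   72.8] ((289.9006652832031, 321.9273681640625), 15.927799224853516) z [60.47863127 68.38715239]
 black 69 ((288.5, 323.0), 9.394247055053711) [ 393.3 -299.1   58. ]
pos [585.6 -98.3 260.2] ang -78.22 tilt [ 0.0036 -0.0014 -1.    ] t 83.65 F [-0.2  0.3  0.4] open 64.8 q6 1.0
YAW 0.03 THEN [np.float64(-253.4), np.float64(134.9), np.float64(110.2)]
```

View pics/w12.png

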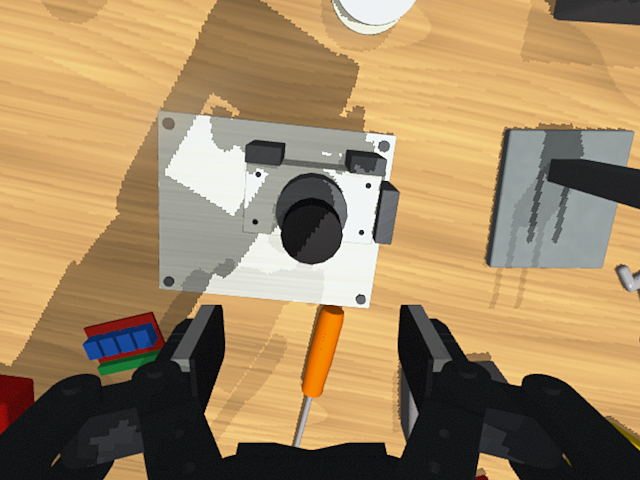

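The weight stands on the stack, its knob 2 mm from the seat in jig axes and its top at z = 134 ≈ 50 + 84. Now over to the grey timer with the fingers shut.

>>> arm_command(delta_pos=[[-39,24,0],[-39,24,0],[-39,25,0],[-39,25,0],[-39,25,0],[-41,25,0],[0,0,35],[0,0,35],[0,0,0],[0,0,0]], yaw=[0,0,0,0,0,0,0,0,0,0], claw=[65,40,20,5,0,0,0,0,0,0])

```text
time_s: 85.0
position: [0.3843, -0.2913, 0.1885]
orientation: [0.0, 0.995, 0.103, 0.0]
ft_force: [0.4, -0.2, 1.1]
opening: -0.0001
```

```bash
python3 - <<'E'
from m import *
s=avg(4); c=snap('wrist'); W=cloud(c)*1000; f=c['frame']; g=cv2.cvtColor(f,cv2.COLOR_BGR2GRAY); p=s['position']*1000; M=rot(s['orientation'])
print(p.round(1))
near=(np.hypot(W[...,0]-385,W[...,1]+287)<70)
for lo in range(40,72,3): print(lo,(near&(W[...,2]>=lo)&(W[...,2]<lo+3)).sum(),end='; ')
m=(near&(g<50)&(W[...,2]>40)&(W[...,2]<75)).astype(np.uint8); k=max(cv2.findContours(m,0,1)[0],key=cv2.contourArea); (q,r)=cv2.minEnclosingCircle(k)
zz=np.nanmedian(W[m>0][:,2]); w=ray(c,*q,zz/1000)*1000; print('black',m.sum(),q,r,zz,w.round(1),'diam',2*r*np.linalg.norm(w-c['T'][:3,3]*1000)/411)
L=(W-p)@M; t=(abs(L[...,2])<35)&(abs(L[...,0])<25)&(abs(L[...,1])<40); print('fingers',t.sum(),np.percentile(L[t],[0,1,99,100],axis=0).round(1).tolist())
cv2.imwrite('pics/w13.png',f); plan(w[0],w[1],zz+30,-78.25,s)
E
```

```text
[ 384.6 -291.6  189. ]
40 457; 43 10124; 46 2805; 49 58; 52 55; 55 1646; 58 174; 61 56; 64 759; 67 621; 70 0; black 2272 (307.2944030761719, 174.958251953125) 47.81403732299805 46.383121535299416 [ 419.5 -281.8   46.4] diam 63.20437588475357
fingers 9354 [[-12.5, -35.7, -35.0], [-9.2, -32.0, -34.9], [13.8, 30.5, 11.0], [14.4, 33.9, 14.4]]
pos [ 384.6 -291.6  189. ] ang -78.21 tilt [ 0.0011 -0.0013 -1.    ] t 85.15 F [ 0.2 -0.4  0.9] open -0.0 q6 0.47
YAW 0.04 THEN [np.float64(36.1), np.float64(-2.5), np.float64(112.6)]
```

View pics/w13.png

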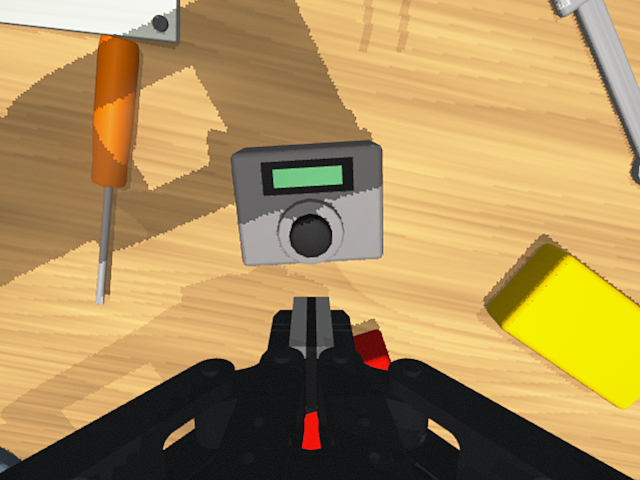

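The picture shows the grey timer's black button at (311,235), in front of the green display and beyond the shut fingertips.

```bash
python3 - <<'E'
from m import *
s=avg(3); c=snap('wrist'); W=cloud(c)*1000
P=W[220:250,298:325].reshape(-1,3); P=P[P[:,2]>62]; print(len(P),P.min(0).round(1),P.max(0).round(1),np.median(P,0).round(1),((P.min(0)+P.max(0))/2).round(1))
w=ray(c,311,235,.067)*1000; print(w); plan(w[0],w[1],100,-78.25,s)
E
```

```text
806 [ 375.  -300.9   62.3] [ 396.5 -280.9   69.2] [ 386.3 -290.7   67.1] [ 385.8 -290.9   65.7]
[ 385.7783178  -290.76337545   67.        ]
pos [ 384.6 -291.6  188.9] ang -78.21 tilt [ 0.0013 -0.0016 -1.    ] t 85.3 F [ 0.7 -0.2  0.4] open 0.0 q6 0.47
YAW 0.04 THEN [np.float64(1.3), np.float64(-0.5), np.float64(88.9)]
```

>>> arm_command(delta_pos=[[1,-0.5,40],[0,0,30],[0,0,15],[0,0,7],[0,0,0],[0,0,0]], yaw=[0,0,0,0,0,0], claw=[0,0,0,0,0,0])

```text
time_s: 86.1
position: [0.3854, -0.2911, 0.0968]
orientation: [0.001, 0.995, 0.103, 0.001]
ft_force: [0.1, 0.2, 0.6]
opening: -0.0001
```

>>> arm_command(delta_pos=[[0,0,2],[0,0,2],[0,0,2],[0,0,0],[0,0,0]], yaw=[0,0,0,0,0], claw=[0,0,0,0,0])

```text
time_s: 86.72
position: [0.3849, -0.2904, 0.0898]
orientation: [-0.0, 0.995, 0.103, -0.0]
ft_force: [-0.1, -0.9, 0.1]
opening: 0.0002
```

>>> arm_command(delta_pos=[[0,0,1],[0,0,1],[0,0,0],[0,0,0]], yaw=[0,0,0,0], claw=[0,0,0,0])

```text
time_s: 87.22
position: [0.3849, -0.2904, 0.0878]
orientation: [-0.0, 0.995, 0.103, -0.0]
ft_force: [-0.9, -0.2, -0.3]
opening: -0.0001
```

>>> arm_command(delta_pos=[[0,0,1],[0,0,1],[0,0,0],[0,0,0]], yaw=[0,0,0,0], claw=[0,0,0,0])

```text
time_s: 87.72
position: [0.3849, -0.2905, 0.0858]
orientation: [0.0, 0.995, 0.103, -0.0]
ft_force: [0.7, -0.2, -0.1]
opening: -0.0001
```

>>> arm_command(delta_pos=[[0,0,1],[0,0,1],[0,0,0],[0,0,0]], yaw=[0,0,0,0], claw=[0,0,0,0])

```text
time_s: 88.22
position: [0.3849, -0.2905, 0.0839]
orientation: [0.0, 0.995, 0.103, 0.0]
ft_force: [-0.3, 0.4, 1.6]
opening: 0.0001
```

>>> arm_command(delta_pos=[[0,0,1],[0,0,1],[0,0,0],[0,0,0]], yaw=[0,0,0,0], claw=[0,0,0,0])

```text
time_s: 88.72
position: [0.3849, -0.2905, 0.0819]
orientation: [0.0, 0.995, 0.103, 0.0]
ft_force: [-0.1, 1.0, 2.1]
opening: 0.0001
```

>>> arm_command(delta_pos=[[0,0,1],[0,0,1],[0,0,0],[0,0,0]], yaw=[0,0,0,0], claw=[0,0,0,0])

```text
time_s: 89.22
position: [0.3849, -0.2905, 0.0799]
orientation: [0.0, 0.995, 0.103, 0.0]
ft_force: [-0.1, 0.3, 4.0]
opening: -0.0001
```

>>> arm_command(delta_pos=[[0,0,1],[0,0,1],[0,0,0],[0,0,0]], yaw=[0,0,0,0], claw=[0,0,0,0])

```text
time_s: 89.72
position: [0.3849, -0.2905, 0.078]
orientation: [0.0, 0.995, 0.103, 0.0]
ft_force: [-1.7, 2.5, 6.9]
opening: 0.0
```

>>> arm_command(delta_pos=[[0,0,1],[0,0,0],[0,0,0]], yaw=[0,0,0], claw=[0,0,0])

```text
time_s: 90.1
position: [0.385, -0.2906, 0.0778]
orientation: [0.0, 0.995, 0.103, -0.0]
ft_force: [-4.0, 4.3, 15.6]
opening: 0.0001
```

Bottom stop reached: the tool stopped at z = 77.8 and the force jumped to 15.6 N after about 6 mm of travel. I retreat and check.

>>> arm_command(delta_pos=[[0,0,-10],[0,0,-40],[0,0,-50],[0,0,-50],[0,0,0],[0,0,0],[0,0,0]], yaw=[0,0,0,0,0,0,0], claw=[0,0,0,0,0,0,0])

```text
time_s: 90.98
position: [0.3842, -0.2896, 0.225]
orientation: [-0.001, 0.995, 0.103, -0.001]
ft_force: [0.2, 0.5, -0.1]
opening: -0.0002
```

```bash
python3 - <<'E'
from m import *
s=avg(4); print(s['position'],s['time_s'])
c=snap('wrist'); W=cloud(c)*1000; m=np.hypot(W[...,0]-386,W[...,1]+290.8)<8; print('button top z',np.nanmedian(W[m][:,2]))
c=snap('top'); W=cloud(c)*1000
m=(W[...,2]>128)&(W[...,2]<142)&(np.hypot(W[...,0]-585,W[...,1]+98)<60); P=W[m]; print('knob',m.sum(),np.median(P,0).round(1),tojig(np.median(P,0)))
print('plates loose',[r for r in rects(c,white(c['frame']),.01,400,620)])
P=(W[...,:2]-S0); jx=P[...,0]*np.cos(JA)+P[...,1]*np.sin(JA); jy=-P[...,0]*np.sin(JA)+P[...,1]*np.cos(JA)
for k in (20,30,40,50):
    q=(abs(W[...,2]-k)<4)&(jx>-80)&(jx<27)&(jy>-53)&(jy<120); print(k,q.sum(),[np.percentile(a[q],[2,98]).round() for a in (jx,jy)] if q.sum()>5 else '')
x0,y0=270,170; cv2.imwrite('pics/t14.png',cv2.resize(c['frame'][170:300,270:440],None,fx=4,fy=4,interpolation=cv2.INTER_CUBIC))
E
```

```text
[ 0.38429525 -0.28974018  0.22521008] 91.125
button top z 246.83171026095656
knob 128 [584.4 -98.8 133.7] [-2.5 -0.4]
plates loose [(884.3, 497.5, 119.2, 101.9, 0.4, [153.0, 133.0])]
20 40 [array([-79.,  23.]), array([-47., 110.])]
30 8 [array([-31., -30.]), array([-50.,  53.])]
40 17 [array([-31.,  21.]), array([-51.,  52.])]
50 269 [array([-30.,  26.]), array([-51.,  55.])]
```

View pics/t14.png

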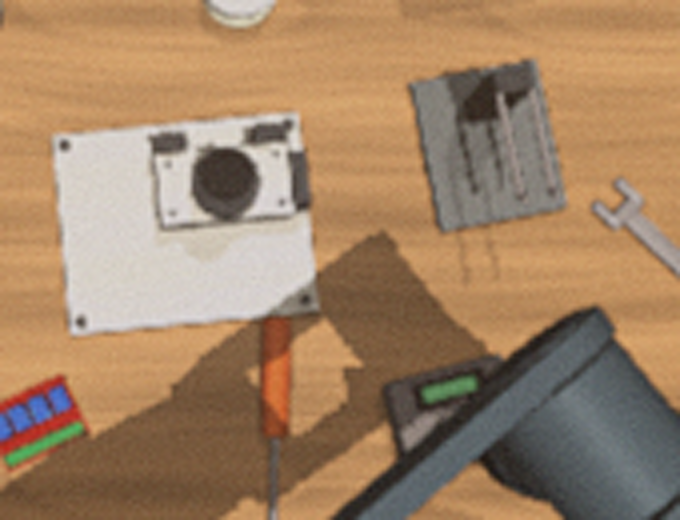

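The stack is square, the weight is on its middle, no plates are loose, and the arm is clear of everything. Handing in.

```bash
python3 -c "
from station import *
print(hand_in())"
```

```text
the job is handed in; nothing more can be done
None
```

I stacked all four plates in the jig against both fences, moved the weight from its hook to the middle of the stack, and pressed the grey timer's button. The job was handed in at about 91 s; no verdict is reported.

**Disturbance:** the second plate in the stack got knocked about 3 to 4 cm off. I noticed after the third plate was down, slid the second back under it with the fingertips, and pushed the three against the long fence again before adding the fourth.

**Last checks:**
- **Stack:** before the weight went on, the side faces of the lower plates lined up with the top plate to about 0.5 mm. A final top view showed the top plate where it should be and no loose plates on the bench.
- **Weight:** the knob sits about 2.5 mm from the middle of the stack, and its top height (134 mm) fits the weight standing flat.
- **Timer:** the button went down about 6 mm to a hard stop at about 16 N, and I then lifted the tool about 147 mm clear.
- **One failed check:** my depth reading of the released button hit the gripper instead (247 mm), so the button springing back up was not confirmed by camera.

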